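# Transfer a row of sample containers to the tray in reverse order

## Task

Move the four sample containers from the holders on the dark steel carrier into the grey tray, one to a compartment, in reverse order: the container nearest the carrier's brass knob goes into the compartment farthest from the tray's brass knob, the next into the next, and so on, so that the one farthest from the carrier's knob ends up nearest the tray's knob. Keep them upright, set them down without dropping them, and leave each standing on the floor of its compartment.

Things in the scene. Friction and masses are not known exactly. Their poses are not given: they have to be found in the camera images.
- vial_wide_center (a point): wide clear glass vial with a white ribbed cap, 27 mm in diameter, 57 mm high (the cap, 22 mm in diameter, is the top 10 mm). Its point is its centre, half-way up, z along its axis; it stands loose in a holder, with its foot 8 mm over the bench; grip it from 3 mm to 15 mm above it. Its place in the row changes from start to start.
- vial_small_center (a point): small clear glass vial with a black cap, 22 mm in diameter, 52 mm high (the cap, 18 mm in diameter, is the top 9 mm). Its point is its centre, half-way up, z along its axis; it stands loose in a holder, with its foot 8 mm over the bench; grip it from 3 mm to 14 mm above it. Its place in the row changes from start to start.
- jar_center (a point): squat white jar with a black lid, 34 mm in diameter, 48 mm high, the widest of the four. Its point is its centre, half-way up, z along its axis; it stands loose in a holder, with its foot 8 mm over the bench; grip it from 3 mm to 10 mm above it. Its place in the row changes from start to start.
- slim_bottle_center (a point): slim amber bottle with a narrow neck and a white cap, 24 mm in diameter, 66 mm high, the tallest and darkest of the four. Its point is its centre, half-way up, z along its axis; it stands loose in a holder, with its foot 8 mm over the bench; grip it from 3 mm to 8 mm above it. Its place in the row changes from start to start.
- holder_a: white square single holder on the carrier, open above, 48 x 48 mm outside, 40 x 40 mm inside, walls 10 mm high, floor 4 mm thick; origin under its middle, on the carrier's plate (4 mm over the bench), axes as the carrier's. Fixed; the wide clear vial stands in it at the start, so it marks where in the row that one came from.
- holder_b: white square single holder on the carrier, open above, 48 x 48 mm outside, 40 x 40 mm inside, walls 10 mm high, floor 4 mm thick; origin under its middle, on the carrier's plate (4 mm over the bench), axes as the carrier's. Fixed; the small clear vial stands in it at the start, so it marks where in the row that one came from.
- holder_c: white square single holder on the carrier, open above, 48 x 48 mm outside, 40 x 40 mm inside, walls 10 mm high, floor 4 mm thick; origin under its middle, on the carrier's plate (4 mm over the bench), axes as the carrier's. Fixed; the white jar stands in it at the start, so it marks where in the row that one came from.
- holder_d: white square single holder on the carrier, open above, 48 x 48 mm outside, 40 x 40 mm inside, walls 10 mm high, floor 4 mm thick; origin under its middle, on the carrier's plate (4 mm over the bench), axes as the carrier's. Fixed; the slim amber bottle stands in it at the start, so it marks where in the row that one came from.
- carrier: dark steel plate 60 x 224 x 4 mm, fixed left of the red box, carrying the four holders in a row at y = -81, -27, +27, +81 mm of its frame. A brass lifting knob (20 mm wide, top 24 mm over the bench) stands at its +y end, 131 mm from the middle. Origin under its middle, y along the row towards the knob, z up. The red box with its cooler is up to 0.2 m high; the red-topped instrument behind it (x over 0.62) 0.33 m: cross at x below 0.5, 0.25 m up.
- tray: grey metal tray 58 x 220 mm, fixed right of the red box, with four 50 x 50 mm compartments in a row, centres at y = -81, -27, +27, +81 mm of its frame; floor 4 mm over the bench, walls 4 mm thick, tops 14 mm over the bench. A brass lifting knob (20 mm in diameter, top 24 mm over the bench) stands at its +y end, 128 mm from the middle. Origin under its middle, y along the row towards the knob, z up.

How it is judged:
By the outcome, as a careful person would: the job done as asked, in the order asked, and still so for the second after the job is handed in, with the robot touching nothing.
It also fails if it takes over 141 s, if anything falls off the work surface, if the arm or the gripper's body presses on something with over 40 N, if the wrist force passes 120 N, or if a joint passes its speed limit or range.

## Robot

A 6-joint arm with a two-finger parallel gripper is mounted at the origin on a cart in front of the work surface, level with it; the furniture and walls round the work are solid. World frame = base frame: x ahead of the robot, y to its left, z up, the work surface at z = 0. Lengths are in mm, angles in rad, forces in N, time in s.
With the tool pointing down it reaches from about 300 to 775 mm from the base axis. Payload 14.6 kg.
Tool frame: the origin (TCP) lies between the finger pads; the fingertips stand 8 mm ahead of it and the grasp point (between the pads) lies 11 mm behind it; y points along the fingers, x is the direction in which the jaws open and shut, and the axes are right-handed (so a half turn about y gives the same grasp; the last joint's range is limited). The gripper opens to 94 mm and grips with 3 to 60 N. Pads are 16 mm wide; open, the fingers measure 119 mm over their backs; the gripper's body (75 mm by 177 mm) begins 78 mm behind the grasp point.
Start: joints at [1.063, 0.3, 1.521, -0, 1.321, -0.067], TCP at [234.661, 497.417, 173.946] pointing down, gripper open.
Joint ranges: [-3.03, 3.03], [-0.79, 2.21], [0.23, 2.52], [-1.04, 4.18], [0, 3.07], [-2.55, 2.55]. Speed limits (rad/s): [2.22, 2.22, 2.57, 3.14, 3.14, 3.14].

## Interface

Orientations are given as [roll, pitch, yaw] about the fixed x, y, z axes, in that order (R = Rz(yaw) Ry(pitch) Rx(roll)).
In Python, from cell import read_state, imaging, order gives the robot as it stands. The module is installed in compiled form; this text tells all that it offers.
- The arm moves only by the shell command python3 -m handwheel 'ROWS' [FORCE]. ROWS is JSON, a list that holds one entry, the list of rows, each a list of 7 numbers: the shift along the tool's x, y, z in mm, then the turn, a rotation vector about the tool's x, y, z in degrees, then the opening, from -1 (shut) to 1 (fully open), so that 0 is half open. A call has 1 to 5 rows; each row is the pose to reach, as a shift and turn from the pose measured when the call began, along the tool's axes at that moment; what a row does not reach only later rows make up. A row lasts 1/12 s, in which the tool goes at most 41.7 mm and 7.16 degrees, less where a joint would pass 70% of its speed; a pose out of reach is approached as far as the arm can. A call with a gripper value outside its range is refused whole. The fingers move at their own pace and stop on an object; FORCE is the grip in N (left out, the last holds). Time passes only in rows, so rows that repeat a pose let the fingers close. It gives the time, the measured TCP pose, the force and the opening at its end, in the units of the state.
- read_state(): the state, without advancing time (a new reading comes with each control period).
- imaging.camera(name): name is "scene" or "top" or "wrist"; returns (picture, depth): 384x512x3 uint8, red, green, blue; 384x512 float32, mm along the optical axis (not along the pixel's ray), 0 where there is no reading.
- imaging.get_calibration(name): a dict with "mtx" (3x3 intrinsics, pixels), "world_from_camera" (4x4, takes a point from camera to world coordinates); the wrist camera has in their place "hand_eye" (4x4, takes a point from camera to tool coordinates, whose origin is the TCP and whose axes are the tool frame's). Camera axes: x right, y down, z forward; pixel columns grow to the right and rows downward; lengths in mm; the calibration is good to about 2 mm. A picture is of the moment at which its call begins: read the wrist's pose just before it. get_calibration takes no time and is no camera call.
- order.sign_off(): hands the job in, once; it reports no verdict.
The state is a dict: "clock": time; "joints": joint angles; "qd": joint speeds; "effort": joint torques, N m; "eef_pos": TCP position; "eef_rot": TCP orientation; "wrist_force": force on the tool from outside, world axes, zero at the start; "moment": the same for the moment, N m; "finger_gap": finger opening in mm.
Only numpy, scipy, OpenCV 4.12 (cv2) and the standard library are available. Lean on these libraries where they do the work, as an engineer would, in place of code of your own. Each camera call takes 0.05 s, during which the arm holds its last target.

## Working session

There is one attempt and no reset: what is moved stays moved. The work goes in short steps, Python scripts to look and compute and a shell command to move; the robot and the scene stay as the last step left them, time stands still between calls to the robot, and variables do not carry over. Pictures are saved under pics/ and viewed, and the job is handed in when it is done.

```bash
mkdir -p pics; python3 - <<'E'
from cell import read_state, imaging
import cv2, numpy as np
s=read_state(); print(s)
for n in("scene","top","wrist"):
    p,d=imaging.camera(n); cv2.imwrite(f"pics/{n}0.png",p[:,:,::-1]); np.save(f"pics/{n}0_d.npy",d)
    c=imaging.get_calibration(n); print(n,{k:np.round(v,4).tolist() for k,v in c.items()})
E
```

```text
{'clock': 0.0, 'joints': array([ 1.06341474e+00,  3.00417652e-01,  1.52159780e+00, -3.67324699e-05,
        1.32067898e+00, -6.66134980e-02]), 'qd': array([ 8.91510616e-04, -1.88574575e-04,  6.95984505e-04, -5.52109605e-04,
       -8.29009810e-04, -4.12160153e-05]), 'effort': array([ 5.68744736e-05, -5.31811738e+01, -3.52733445e+01,  7.08298758e-02,
        2.44007679e-02, -1.18161383e-04]), 'eef_pos': array([234.52235563, 497.16239711, 173.40858932]), 'eef_rot': array([-1.57075849e+00,  1.10170732e-03,  1.13003737e+00]), 'wrist_force': array([0.09710423, 0.09418851, 0.02024201]), 'moment': array([ 0.02067135, -0.0416607 ,  0.0092222 ]), 'finger_gap': 94.06532708599245}
scene {'mtx': [[386.1032, 0.0, 255.5586], [0.0, 386.1032, 192.2012], [0.0, 0.0, 1.0]], 'world_from_camera': [[0.5629, -0.4443, 0.697, -168.0634], [-0.8262, -0.3278, 0.4582, -425.0962], [0.0249, -0.8337, -0.5516, 574.0722], [0.0, 0.0, 0.0, 1.0]]}
top {'mtx': [[359.3835, 0.0, 259.3127], [0.0, 359.3835, 195.424], [0.0, 0.0, 1.0]], 'world_from_camera': [[0.0015, -0.9755, 0.2199, 339.836], [-1.0, -0.0012, 0.0016, -6.5931], [-0.0013, -0.2199, -0.9755, 957.1602], [0.0, 0.0, 0.0, 1.0]]}
wrist {'mtx': [[301.8541, 0.0, 258.0324], [0.0, 301.8541, 192.2038], [0.0, 0.0, 1.0]], 'hand_eye': [[1.0, 0.0006, 0.0018, 0.3257], [-0.0016, -0.2592, 0.9658, -211.814], [0.0011, -0.9658, -0.2592, 75.4585], [0.0, 0.0, 0.0, 1.0]]}
```

View pics/top0.png

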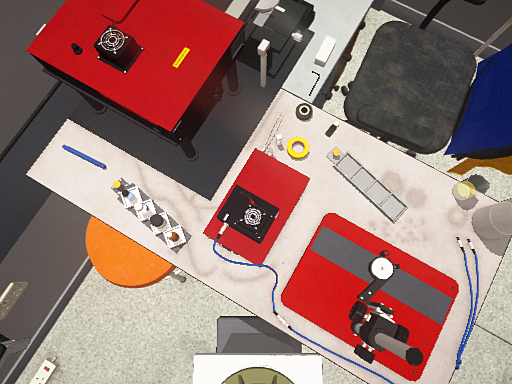

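View pics/scene0.png

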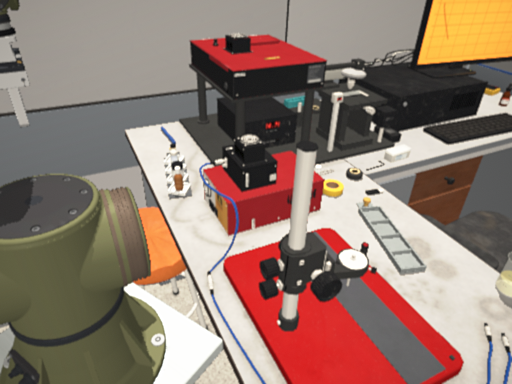

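View pics/wrist0.png

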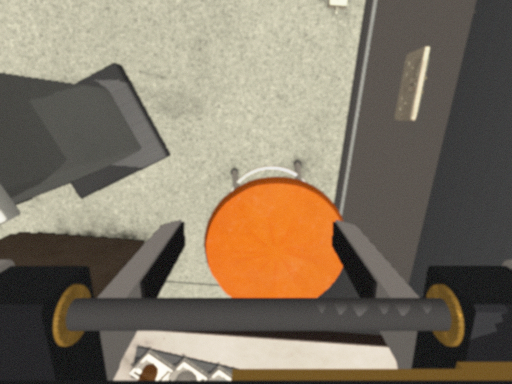

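```bash
python3 - <<'E'
import cv2,numpy as np
p=cv2.imread("pics/top0.png")
cv2.imwrite("pics/t_car.png",cv2.resize(p[165:265,95:205],None,fx=6,fy=6,interpolation=cv2.INTER_CUBIC)[:600,:800])
cv2.imwrite("pics/t_tray.png",cv2.resize(p[135:235,315:420],None,fx=6,fy=6,interpolation=cv2.INTER_CUBIC))
E
```

```text
(no output)
```

View pics/t_car.png

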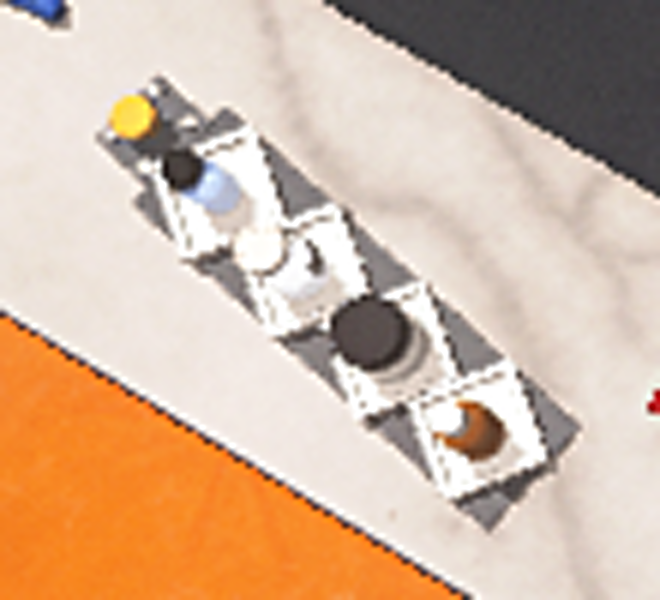

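View pics/t_tray.png

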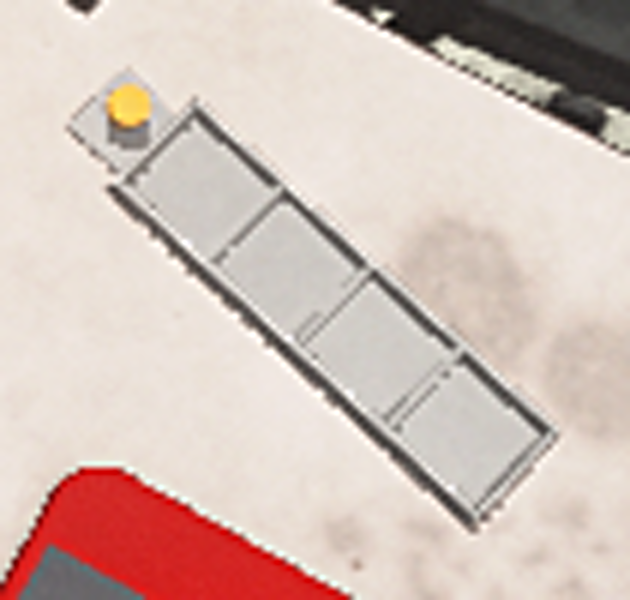

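```bash
cat > h.py <<'E'
import cv2,numpy as np
from cell import read_state, imaging
def cal(n):
    c=imaging.get_calibration(n); K=c["mtx"]
    if n!="wrist": return K,c["world_from_camera"]
    from scipy.spatial.transform import Rotation as R
    s=read_state(); T=np.eye(4); T[:3,:3]=R.from_euler("xyz",s["eef_rot"]).as_matrix(); T[:3,3]=s["eef_pos"]
    return K,T@c["hand_eye"]
def ray(KT,u,v,z):
    K,T=KT; d=T[:3,:3]@np.linalg.inv(K)@np.array([u,v,1.]); o=T[:3,3]; return o+d*(z-o[2])/d[2]
def cloud(KT,D):
    K,T=KT; v,u=np.indices(D.shape); p=np.stack([(u-K[0,2])/K[0,0]*D,(v-K[1,2])/K[1,1]*D,D],-1)
    P=p@T[:3,:3].T+T[:3,3]; P[D<=0]=np.nan; return P
def proj(KT,p):
    K,T=KT; c=np.linalg.inv(T)@np.append(p,1); q=K@c[:3]; return q[:2]/q[2]
E
python3 - <<'E'
from h import *
for n in("top","scene"):
    KT=cal(n); im=cv2.imread(f"pics/{n}0.png"); D=np.load(f"pics/{n}0_d.npy"); P=cloud(KT,D)
    hsv=cv2.cvtColor(im,cv2.COLOR_BGR2HSV)
    m=cv2.inRange(hsv,(18,120,120),(30,255,255))
    k,l,st,ce=cv2.connectedComponentsWithStats(m)
    for i in range(1,k):
        if st[i,4]>8: print(n,"brass?",ce[i].round(1),st[i,4],ray(KT,*ce[i],24).round(1), np.nanmedian(P[l==i],0).round(1))
KT=cal("top");D=np.load("pics/top0_d.npy");P=cloud(KT,D)
for nm,(u,v),z in [("small",(182/6+95,170/6+165),60),("wide",(260/6+95,250/6+165),65),("jar",(372/6+95,333/6+165),56),("slim",(447/6+95,417/6+165),74)]:
    print(nm,ray(KT,u,v,z).round(1),P[int(round(v)),int(round(u))].round(1))
im=cv2.imread("pics/top0.png")
Z=P[...,2]; print(np.isnan(Z).mean())
hm=np.clip(np.nan_to_num(Z),0,350)/350*255
cv2.imwrite("pics/hm.png",cv2.applyColorMap(hm.astype(np.uint8),cv2.COLORMAP_JET))
for x in range(0,700,50): # max height grid
    print(x,[int(np.nanmax(Z[s])) if (s:=(abs(P[...,0]-x)<25)&(abs(P[...,1]-y)<25)).any() else -1 for y in range(450,-451,-50)])
E
```

```text
top brass? [180.8  57.1] 119 [963.2 224.6  24. ] [785.  158.5 290.7]
top brass? [297.3 147.1] 241 [ 686.2 -109.    24. ] [ 687.3 -109.    17.6]
top brass? [336.1 152. ] 35 [ 672.2 -214.8   24. ] [ 672.  -214.9   23.9]
top brass? [116.4 183.9] 35 [581.4 378.4  24. ] [581.9 379.   23.2]
top brass? [463.6 181.9] 10 [ 588. -553.   24.] [ 579.3 -532.    62.5]
top brass? [470.3 185.4] 44 [ 578.5 -569.7   24. ] [ 577.7 -565.8   30.1]
scene brass? [467.4  30.1] 4974 [3322.4   -8.    24. ] [1529.2 -220.9  304.7]
scene brass? [491.5  90.9] 80 [1837.1 -356.9   24. ] [1852.5 -356.1   18.8]
scene brass? [332.4 188.5] 224 [ 662.5 -121.8   24. ] [ 672.3 -117.8   16.3]
scene brass? [366.3 200.8] 35 [ 660.8 -216.    24. ] [ 665.9 -215.3   22.2]
small [547.1 338.4  60. ] [548.2 339.6  59.3]
wide [511.4 300.7  65. ] [510.8 301.8  63.9]
jar [477.6 253.8  56. ] [479.  254.3  54.7]
slim [440.1 215.6  74. ] [441.5 214.8  72.4]
0.00396728515625
0 [-741, -742, -740, -740, -745, -746, -1, -1, -1, -1, -1, -1, -1, -744, -745, -743, -1, -1, -1]
50 [-740, -740, -742, -739, -739, -651, -641, -1, -1, -1, -1, -1, -6
[... 388 characters left out ...]
203, 34, 36, 36]
300 [-273, -274, -281, -741, -740, -747, 1, 4, 4, 4, 41, 35, 35, 177, 170, 101, 36, 36, 35]
350 [-263, -263, -264, -274, -2, 4, 5, 5, 122, 116, 106, 33, 34, 35, 101, 109, 96, 34, 34]
400 [-263, -264, -260, 2, 15, 16, 5, 139, 123, 164, 101, 32, 36, 36, 97, 115, 34, 35, 5]
450 [-263, 4, 3, 17, 59, 77, 99, 162, 209, 210, 203, 5, 34, 34, 34, 33, 31, 5, 6]
500 [2, 3, 15, 66, 59, 6, 4, 162, 205, 209, 165, 102, 32, 33, 31, 18, 17, 17, 5]
550 [5, 24, 62, 47, 6, 15, 18, 100, 169, 161, 102, 102, 100, 4, 16, 18, 18, 17, 5]
600 [3, 26, 25, 5, 16, 289, 291, 18, 102, 102, 103, 103, 98, 11, 18, 16, 18, 5, 4]
650 [17, 11, 17, 18, 292, 294, 293, 18, 18, 101, 102, 21, 20, 27, 18, 18, 5, 5, 5]
```

View pics/hm.png

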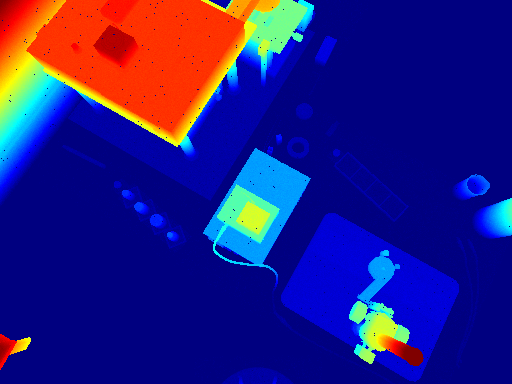

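```bash
python3 - <<'E'
from h import *
KT=cal("top"); im=cv2.imread("pics/top0.png"); P=cloud(KT,np.load("pics/top0_d.npy")); PS=cloud(cal("scene"),np.load("pics/scene0_d.npy"))
# tray outer corners + compartments, eyeballed in 6x crop (315,135)
for (a,b) in [(195,103),(553,437),(478,525),(112,188)]:
    print("corner",ray(KT,a/6+315-.4,b/6+135-.4,14).round(1))
k=ray(KT,336.1,152.0,24)[:2]
e=(ray(KT,553/6+314.6,437/6+134.6,14)+ray(KT,478/6+314.6,525/6+134.6,14))[:2]/2
y=(k-e)/np.linalg.norm(k-e); print("len knob-end (238?)",np.linalg.norm(k-e), "y",y,np.degrees(np.arctan2(y[1],y[0])))
o=k-128*y; tray=[o+y*c for c in(-81,-27,27,81)]; print("tray comps far->near",np.round(tray,1))
car=np.array([[547.1,338.4],[511.4,300.7],[477.6,253.8],[440.1,215.6]])
ck=np.array([581.4,378.4]); yc=ck-car[3];yc/=np.linalg.norm(yc); print("yc",yc,np.degrees(np.arctan2(yc[1],yc[0])),[(c-ck)@yc+131 for c in car],[(c-ck)@[-yc[1],yc[0]] for c in car])
# clearance: points above z near each spot in body footprint
A=np.concatenate([P.reshape(-1,3),PS.reshape(-1,3)]);A=A[~np.isnan(A[:,0])]
def foot(c,yaw,zlo,hx=95,hz=45):
    d=A[:,:2]-c; a=d@[np.cos(yaw),np.sin(yaw)]; b=d@[-np.sin(yaw),np.cos(yaw)]
    s=(abs(a)<hx+10)&(abs(b)<hz+10)&(A[:,2]<400); 
    return A[s,2].max().round(0), int((A[s,2]>zlo).sum())
for nm,c in zip("small wide jar slim".split(),car):
    print(nm,[(d,)+foot(c,np.radians(d),100) for d in(-70,-55,-41,-25,-10)])
ty=np.degrees(np.arctan2(y[1],y[0]))
for i,c in enumerate(tray): print("tray",i,[(round(ty-90+d),)+foot(c,np.radians(ty-90+d),100) for d in(-20,0,20)])
E
```

```text
corner [ 676.5 -247.6   14. ]
corner [ 520.1 -398.6   14. ]
corner [ 480.5 -362.1   14. ]
corner [ 635.5 -207.6   14. ]
len knob-end (238?) 238.55269263830482 y [0.72056486 0.69338754] 43.898863960652044
tray comps far->near [[ 521.6 -359.8]
 [ 560.5 -322.4]
 [ 599.4 -285. ]
 [ 638.3 -247.5]]
yc [0.65547785 0.7552144 ] 49.044106839239 [np.float64(78.30853379371487), np.float64(26.436391707884283), np.float64(-31.138314912164333), np.float64(-84.56792433012842)] [np.float64(-0.3152602605939192), np.float64(1.9343786943061612), np.float64(-3.281285943620967), np.float64(-4.498468479142478e-15)]
small [(-70, np.float64(67.0), 0), (-55, np.float64(67.0), 0), (-41, np.float64(67.0), 0), (-25, np.float64(67.0), 0), (-10, np.float64(67.0), 0)]
wide [(-70, np.float64(67.0), 0), (-55, np.float64(67.0), 0), (-41, np.float64(67.0), 0), (-25, np.float64(67.0), 0), (-10, np.float64(67.0), 0)]
jar [(-70, np.float64(77.0), 0), (-55, np.float64(77.0), 0), (-41, np.float64(77.0), 0), (-25, np.float64(77.0), 0), (-10, np.float64(77.0), 0)]
slim [(-70, np.float64(101.0), 16), (-55, np.float64(101.0), 11), (-41, np.float64(99.0), 0), (-25, np.float64(77.0), 0), (-10, np.float64(77.0), 0)]
tray 0 [(-66, np.float64(34.0), 0), (-46, np.float64(34.0), 0), (-26, np.float64(35.0), 0)]
tray 1 [(-66, np.float64(31.0), 0), (-46, np.float64(30.0), 0), (-26, np.float64(19.0), 0)]
tray 2 [(-66, np.float64(19.0), 0), (-46, np.float64(19.0), 0), (-26, np.float64(19.0), 0)]
tray 3 [(-66, np.float64(27.0), 0), (-46, np.float64(27.0), 0), (-26, np.float64(27.0), 0)]
```

```bash
cat > go.py <<'E'
import sys
from h import *
from scipy.spatial.transform import Rotation as R
# usage: go.py x y z [yaw deg]: delta in tool axes
t=np.array([float(a) for a in sys.argv[1:4]]); yaw=float(sys.argv[4]) if len(sys.argv)>4 else -43.
s=read_state(); M=R.from_euler("xyz",s["eef_rot"]); G=R.from_euler("xyz",[-90,0,yaw],degrees=True)
print("t",round(s["clock"],2),"pos",s["eef_pos"].round(1),"rpy",np.degrees(s["eef_rot"]).round(1),"F",s["wrist_force"].round(1),"gap",round(s["finger_gap"],1),"q",s["joints"].round(2))
print("shift",M.inv().apply(t-s["eef_pos"]).round(1),"turn",(M.inv()*G).as_rotvec(degrees=True).round(1))
E
python3 go.py 494 277 250
python3 -m handwheel '[[[0,-40,0,0,7,0,1],[0,-77,0,0,14,0,1],[0,-77,0,0,21,0,1],[0,-77,0,0,28,0,1],[0,-77,0,0,35,0,1]]]' 20
python3 go.py 494 277 250
```

```text
t 0.15 pos [234.6 497.2 173.6] rpy [-90.    0.   64.7] F [ 0.4  0.5 -0.3] gap 93.5 q [ 1.06  0.3   1.52 -0.    1.32 -0.07]
shift [ -88.6  -76.4 -328.6] turn [  0.  107.7  -0. ]
clock: 0.57
eef_pos: [234.6, 497.3, 250.8]
eef_rot: [-1.571, 0.0, 0.513]
wrist_force: [0.6, -0.2, -0.3]
finger_gap: 94.0
t 0.57 pos [234.6 497.3 250.8] rpy [-90.    0.   29.4] F [ 0.6 -0.2 -0.3] gap 94.0 q [ 1.06  0.25  1.4  -0.    1.49  0.55]
shift [ 117.8    0.8 -319.3] turn [ 0.  72.4 -0. ]
```

```bash

python3 -m handwheel '[[[12,0,-34,0,7,0,1],[25,0,-68,0,14,0,1],[37,0,-102,0,21,0,1],[50,0,-136,0,28,0,1],[62,0,-170,0,35,0,1]]]'
python3 go.py 494 277 250
```

```text
clock: 0.98
eef_pos: [373.1, 378.3, 250.7]
eef_rot: [-1.571, 0.0, -0.104]
wrist_force: [0.3, 0.6, -0.2]
finger_gap: 94.0
t 0.98 pos [373.1 378.3 250.7] rpy [-90.    0.   -5.9] F [ 0.3  0.6 -0.2] gap 94.0 q [ 0.72  0.21  1.46 -0.    1.48  0.83]
shift [130.8   0.7 -88.3] turn [ 0.  37.1 -0. ]
```

```bash

python3 -m handwheel '[[[30,0,-20,0,7,0,1],[60,0,-40,0,14,0,1],[90,0,-60,0,21,0,1],[120,0,-80,0,28,0,1],[131,0,-88,0,35,0,1]]]'
python3 -m handwheel '[[[0,0,0,0,2,0,1],[0,0,0,0,2,0,1],[0,0,0,0,2,0,1]]]'
python3 go.py 494 277 250
python3 - <<'E'
from h import *
KT=cal("wrist"); p,d=imaging.camera("wrist"); np.savez("pics/w1.npz",d=d,K=KT[0],T=KT[1]); cv2.imwrite("pics/w1.png",p[:,:,::-1])
p,d=imaging.camera("scene"); cv2.imwrite("pics/s1.png",p[:,:,::-1])
E
```

```text
clock: 1.4
eef_pos: [496.8, 274.3, 250.1]
eef_rot: [-1.572, -0.0, -0.723]
wrist_force: [0.8, -0.3, -0.6]
finger_gap: 93.9
clock: 1.65
eef_pos: [496.6, 274.3, 249.8]
eef_rot: [-1.573, -0.0, -0.756]
wrist_force: [0.2, -0.1, 1.3]
finger_gap: 93.9
t 1.65 pos [496.6 274.3 249.8] rpy [-90.1  -0.  -43.3] F [ 0.2 -0.1  1.3] gap 93.9 q [ 0.44  0.3   1.35 -0.    1.5   1.2 ]
shift [-3.8 -0.2  0.2] turn [ 0.1 -0.3  0. ]
```

View pics/w1.png

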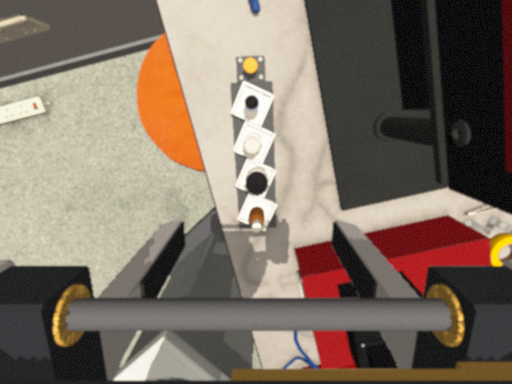

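View pics/s1.png

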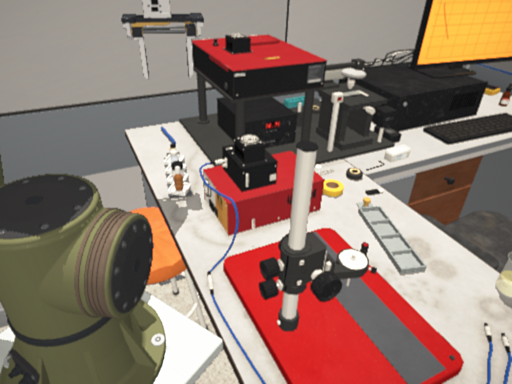

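```bash
python3 - <<'E'
from h import *
f=np.load("pics/w1.npz"); KT=(f["K"],f["T"]); P=cloud(KT,f["d"]); im=cv2.imread("pics/w1.png")
cv2.imwrite("pics/w1z.png",cv2.resize(im[50:240,205:305],None,fx=3.1,fy=3.1,interpolation=cv2.INTER_CUBIC))
H=P[...,2]
# cap tops from depth heights
car=dict(knob=(250,66,24),small=(251,102,60),wide=(252,145,65),jar=(257,183,56),slim=(256,222,74))
g=cv2.cvtColor(im,cv2.COLOR_BGR2HSV)
for k,(u,v,z) in car.items():
    w=(np.indices(H.shape)[1]-u)**2+(np.indices(H.shape)[0]-v)**2<18**2
    s=w&(abs(H-z)<6); 
    if s.sum(): print(k,s.sum(),"depth-median xy",P[s].mean(0).round(1),"px",np.argwhere(s).mean(0)[::-1].round(1),"ray",ray(KT,*np.argwhere(s).mean(0)[::-1],z).round(1))
E
```

```text
knob 182 depth-median xy [581.3 379.8  25.1] px [250.4  65.6] ray [581.4 379.9  24. ]
small 149 depth-median xy [549.9 342.9  60.4] px [251.9 102.3] ray [549.9 342.9  60. ]
wide 212 depth-median xy [514.1 304.   65.4] px [252.5 144.6] ray [514. 304.  65.]
jar 408 depth-median xy [480.8 260.6  56.9] px [256.8 183.6] ray [480.7 260.4  56. ]
slim 81 depth-median xy [441.9 219.5  74.2] px [256.7 226.7] ray [441.9 219.5  74. ]
```

View pics/w1z.png

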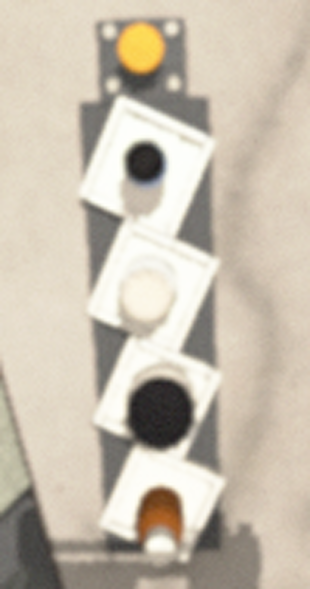

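```bash
python3 go.py 549 341 95
```

```text
t 1.75 pos [496.3 274.8 250.1] rpy [-90.1  -0.  -43.3] F [-0.2 -0.1 -0.1] gap 94.1 q [ 0.44  0.3   1.35 -0.    1.5   1.2 ]
shift [ -7.1 155.   84.6] turn [ 0.1 -0.3  0. ]
```

```bash
python3 -m handwheel '[[[-7,20,35,0,0,0,0.2],[-7,40,70,0,0,0,0.2],[-7,80,85,0,0,0,0.2],[-7,120,85,0,0,0,0.2],[-7,150,85,0,0,0,0.2]]]' 20
python3 -m handwheel '[[[0,5,0,0,0,0,0.2],[0,5,0,0,0,0,0.2]]]'
cat > look.py <<'E'
import sys
from h import *
n=sys.argv[1]; KT=cal("wrist"); p,d=imaging.camera("wrist"); np.savez(f"pics/{n}.npz",d=d,K=KT[0],T=KT[1]); cv2.imwrite(f"pics/{n}.png",p[:,:,::-1])
z=float(sys.argv[2]); x=np.array([float(sys.argv[3]),float(sys.argv[4])]); P=cloud(KT,d); r=float(sys.argv[5]) if len(sys.argv)>5 else 20
s=(abs(P[...,2]-z)<5)&(np.hypot(P[...,0]-x[0],P[...,1]-x[1])<r)
print("n",s.sum()); 
if s.sum(): 
    q=np.argwhere(s)[:,::-1].astype(np.float32); (c,rad)=cv2.minEnclosingCircle(q); print("top mean",P[s].mean(0).round(1),"px",q.mean(0).round(1),"ray mean",ray(KT,*q.mean(0),z).round(1),"ray circ",ray(KT,*c,z).round(1),"rad px",round(rad,1))
E
python3 look.py w2 60 549 341; python3 go.py 549 341 32
```

```text
clock: 2.17
eef_pos: [548.0, 342.0, 96.0]
eef_rot: [-1.575, 0.001, -0.752]
wrist_force: [0.7, -0.8, -0.3]
finger_gap: 63.8
clock: 2.33
eef_pos: [546.5, 342.1, 89.1]
eef_rot: [-1.579, 0.002, -0.75]
wrist_force: [-0.1, -0.5, 0.2]
finger_gap: 56.4
n 349
top mean [550.4 343.4  60.1] px [260.8 200.9] ray mean [550.4 343.4  60. ] ray circ [550.5 343.4  60. ] rad px 10.8
t 2.38 pos [547.7 342.5  91.8] rpy [-90.3   0.  -43. ] F [-1.   0.5  1.5] gap 56.6 q [ 0.5   0.59  1.31 -0.    1.25  1.25]
shift [ 2.  59.8  0. ] turn [ 0.3 -0.  -0. ]
```

View pics/w2.png

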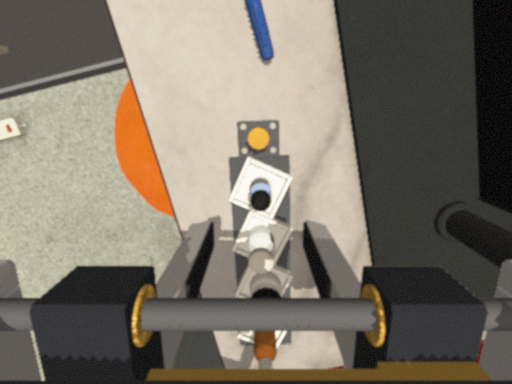

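```bash
python3 -m handwheel '[[[1.5,15,1.5,0.3,0,0,0.2],[1.5,30,1.5,0.3,0,0,0.2],[1.5,45,1.5,0.3,0,0,0.2],[1.5,60,1.5,0.3,0,0,0.2],[1.5,60,1.5,0.3,0,0,0.2]]]'
python3 go.py 550 342.7 32
```

```text
clock: 2.8
eef_pos: [549.6, 342.6, 32.1]
eef_rot: [-1.57, 0.001, -0.75]
wrist_force: [-0.5, 0.8, -0.0]
finger_gap: 56.4
t 2.8 pos [549.6 342.6  32.1] rpy [-90.   0. -43.] F [-0.5  0.8 -0. ] gap 56.4 q [0.5  0.65 1.35 0.   1.14 1.25]
shift [0.2 0.1 0.3] turn [-0.  0. -0.]
```

```bash
python3 -m handwheel '[[[0,0,0,0,0,0,-0.4],[0,0,0,0,0,0,-0.5],[0,0,0,0,0,0,-0.6],[0,0,0,0,0,0,-0.8],[0,0,0,0,0,0,-1]]]' 20
python3 -m handwheel '[[[0,0,0,0,0,0,-1],[0,0,0,0,0,0,-1],[0,0,0,0,0,0,-1]]]'
python3 look.py w3 60 549 341; python3 go.py 550 342.7 32
```

```text
clock: 3.22
eef_pos: [549.9, 342.8, 33.0]
eef_rot: [-1.569, 0.0, -0.75]
wrist_force: [0.6, 0.6, -0.5]
finger_gap: 26.8
clock: 3.47
eef_pos: [550.0, 342.8, 33.1]
eef_rot: [-1.569, 0.0, -0.75]
wrist_force: [0.6, 0.1, 0.5]
finger_gap: 6.4
n 286
top mean [551.1 343.9  59.9] px [258.5 228.6] ray mean [551.1 343.9  60. ] ray circ [550.8 343.6  60. ] rad px 13.6
t 3.52 pos [549.9 342.8  33.1] rpy [-89.9   0.  -43. ] F [-0.1  0.6  0. ] gap 2.6 q [0.5  0.65 1.35 0.   1.14 1.25]
shift [ 0.1  1.1 -0.1] turn [-0.1  0.  -0. ]
```

View pics/w3.png

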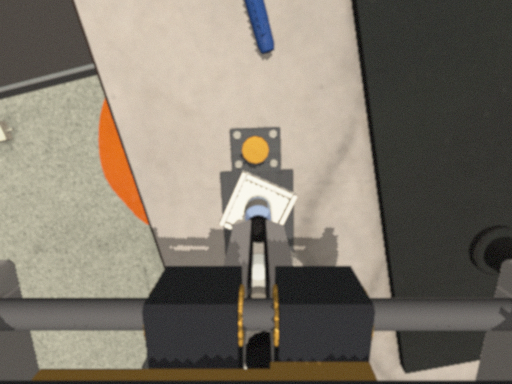

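```bash
python3 - <<'E'
from h import *
f=np.load("pics/w3.npz"); im=cv2.imread("pics/w3.png")
cv2.imwrite("pics/w3z.png",cv2.resize(im[160:300,190:330],None,fx=4.2,fy=4.2,interpolation=cv2.INTER_CUBIC))
HE=imaging.get_calibration("wrist")["hand_eye"]
P=cloud((f["K"],HE),f["d"])
for v in range(200,270,5): print(v,[tuple(P[v,u].round(0).astype(int)) for u in (238,244,250,258,266,272)])
E
```

```text
200 [(np.int64(-17), np.int64(23), np.int64(6)), (np.int64(-12), np.int64(24), np.int64(6)), (np.int64(-7), np.int64(14), np.int64(9)), (np.int64(0), np.int64(7), np.int64(11)), (np.int64(6), np.int64(14), np.int64(9)), (np.int64(11), np.int64(24), np.int64(6))]
205 [(np.int64(-17), np.int64(24), np.int64(2)), (np.int64(-12), np.int64(23), np.int64(2)), (np.int64(-6), np.int64(0), np.int64(9)), (np.int64(0), np.int64(-7), np.int64(11)), (np.int64(6), np.int64(0), np.int64(9)), (np.int64(11), np.int64(23), np.int64(2))]
210 [(np.int64(-17), np.int64(24), np.int64(-2)), (np.int64(-12), np.int64(24), np.int64(-2)), (np.int64(-6), np.int64(-12), np.int64(9)), (np.int64(0), np.int64(-14), np.int64(10)), (np.int64(5), np.int64(-13), np.int64(10)), (np.int64(10), np.int64(8), np.int64(3))]
215 [(np.int64(-17), np.int64(24), np.int64(-7)), (np.int64(-10), np.int64(-8), np.int64(4)), (np.int64(-6), np.int64(-16), np.int64(7)), (np.int64(0), np.int64(-20), np.int64(8)), (np.int64(5), np.int64(-15), np.int64(7)), (np.int64(10), np.int64(-10), np.int64(5))]
220 [(np.int64(-17), np.int64(25), np.
[... 1967 characters left out ...]
, np.int64(-78), np.int64(8)), (np.int64(0), np.int64(19), np.int64(-40)), (np.int64(4), np.int64(-78), np.int64(8)), (np.int64(6), np.int64(-82), np.int64(10))]
260 [(np.int64(-9), np.int64(-87), np.int64(10)), (np.int64(-7), np.int64(-86), np.int64(10)), (np.int64(-4), np.int64(-84), np.int64(9)), (np.int64(0), np.int64(10), np.int64(-40)), (np.int64(4), np.int64(-83), np.int64(8)), (np.int64(6), np.int64(-85), np.int64(10))]
265 [(np.int64(-9), np.int64(-91), np.int64(10)), (np.int64(-6), np.int64(-91), np.int64(10)), (np.int64(-4), np.int64(-89), np.int64(9)), (np.int64(0), np.int64(0), np.int64(-40)), (np.int64(3), np.int64(-88), np.int64(8)), (np.int64(6), np.int64(-91), np.int64(10))]
```

View pics/w3z.png

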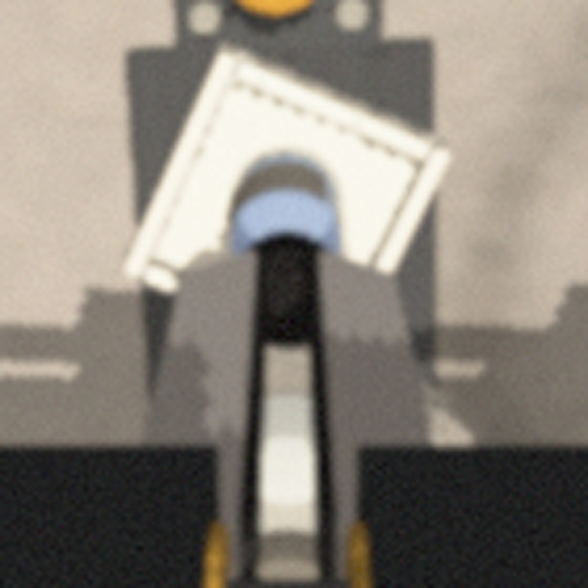

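```bash
python3 - <<'E'
from h import *
HE=imaging.get_calibration("wrist")["hand_eye"]
for n in("w1","w2","w3"):
    f=np.load(f"pics/{n}.npz"); P=cloud((f["K"],HE),f["d"])
    s=(abs(P[...,2]-5)<12)&(P[...,1]>-110)&(abs(P[...,0])<75)&(P[...,1]<12)
    x=P[s]
    for lo in range(-110,15,8):
        b=x[(x[:,1]>=lo)&(x[:,1]<lo+8)]
        if len(b): print(n,lo,len(b),"x",b[:,0].min().round(0),b[:,0].max().round(0),"absmin",abs(b[:,0]).min().round(0),"z",b[:,2].min().round(0),b[:,2].max().round(0))
E
```

```text
w1 -110 918 x -59.0 60.0 absmin 46.0 z 1.0 11.0
w1 -102 968 x -59.0 59.0 absmin 46.0 z -3.0 11.0
w1 -94 899 x -59.0 59.0 absmin 46.0 z -7.0 11.0
w1 -86 786 x -59.0 59.0 absmin 46.0 z -7.0 11.0
w1 -78 669 x -59.0 59.0 absmin 46.0 z -7.0 11.0
w1 -70 563 x -59.0 59.0 absmin 47.0 z -7.0 11.0
w1 -62 498 x -59.0 59.0 absmin 46.0 z -7.0 11.0
w1 -54 422 x -58.0 59.0 absmin 46.0 z -7.0 10.0
w1 -46 364 x -59.0 59.0 absmin 46.0 z -7.0 10.0
w1 -38 179 x -54.0 54.0 absmin 47.0 z -7.0 10.0
w2 -110 810 x -41.0 41.0 absmin 28.0 z 1.0 11.0
w2 -102 815 x -41.0 41.0 absmin 28.0 z -3.0 11.0
w2 -94 738 x -40.0 41.0 absmin 28.0 z -7.0 11.0
w2 -86 627 x -40.0 41.0 absmin 28.0 z -7.0 11.0
w2 -78 540 x -40.0 41.0 absmin 28.0 z -7.0 11.0
w2 -70 461 x -40.0 40.0 absmin 28.0 z -7.0 11.0
w2 -62 400 x -40.0 40.0 absmin 28.0 z -7.0 11.0
w2 -54 349 x -40.0 40.0 absmin 28.0 z -7.0 10.0
w2 -46 292 x -40.0 40.0 absmin 28.0 z -7.0 10.0
w2 -38 129 x -35.0 36.0 absmin 28.0 z -7.0 10.0
w3 -110 163 x -6.0 6.0 absmin 3.0 z 1.0 11.0
w3 -102 248 x -7.0 7.0 absmin 3.0 z -2.0 11.0
w3 -94 371 x -15.0 16.0 absmin 3.0 z 6.0 11.0
w3 -86 412 x -15.0 16.0 absmin 3.0 z -7.0 11.0
w3 -78 406 x -15.0 16.0 absmin 3.0 z -6.0 11.0
w3 -70 304 x -15.0 15.0 absmin 3.0 z 8.0 11.0
w3 -62 259 x -15.0 15.0 absmin 3.0 z 8.0 11.0
w3 -54 258 x -15.0 15.0 absmin 3.0 z -7.0 11.0
w3 -46 190 x -15.0 15.0 absmin 3.0 z 0.0 11.0
w3 -38 66 x -12.0 11.0 absmin 3.0 z 8.0 10.0
w3 -30 271 x -6.0 5.0 absmin 0.0 z -7.0 9.0
w3 -22 129 x -10.0 9.0 absmin 0.0 z 2.0 10.0
w3 -14 179 x -11.0 10.0 absmin 0.0 z 1.0 11.0
w3 -6 87 x -11.0 10.0 absmin 0.0 z 3.0 11.0
w3 2 79 x -11.0 10.0 absmin 0.0 z 2.0 11.0
w3 10 19 x -10.0 10.0 absmin 0.0 z 4.0 11.0
```

The fingers closed to 2.6 mm with the vial still standing. The wrist depth puts the fingertips about 34 mm behind the TCP, not 8 mm ahead as stated. I'll check this against the scene and top cameras before going lower.

```bash
python3 - <<'E'
from h import *
from scipy.spatial.transform import Rotation as R
s=read_state(); M=R.from_euler("xyz",s["eef_rot"])
for n in("scene","top"):
    p,d=imaging.camera(n); cv2.imwrite(f"pics/{n}2.png",p[:,:,::-1]); KT=cal(n); P=cloud(KT,d)
    Q=M.inv().apply((P-s["eef_pos"]).reshape(-1,3)).reshape(P.shape)
    m=(abs(Q[...,0])<20)&(abs(Q[...,2])<14)&(Q[...,1]>-120)&(Q[...,1]<25)
    h=np.histogram(Q[m][:,1],bins=range(-120,30,10)); print(n,m.sum(),list(zip(h[1].tolist(),h[0].tolist())))
    for lo in range(-60,10,5):
        b=Q[m&(Q[...,1]>=lo)&(Q[...,1]<lo+5)]
        if len(b): print(lo,len(b),b[:,0].min().round(),b[:,0].max().round(),b[:,2].min().round(),b[:,2].max().round())
    u,v=proj(KT,s["eef_pos"]); print(u,v); u=int(u);v=int(v)
    cr=p[max(0,v-60):v+40,max(0,u-50):u+50,::-1]; cv2.imwrite(f"pics/{n}2z.png",cv2.resize(cr,None,fx=5,fy=5,interpolation=cv2.INTER_CUBIC))
E
```

```text
scene 280 [(-120, 25), (-110, 30), (-100, 30), (-90, 29), (-80, 26), (-70, 26), (-60, 31), (-50, 25), (-40, 11), (-30, 20), (-20, 16), (-10, 1), (0, 0), (10, 2)]
-60 16 -15.0 11.0 -12.0 -5.0
-55 15 -15.0 11.0 -14.0 -5.0
-50 9 -12.0 10.0 -13.0 -7.0
-45 16 -13.0 10.0 -14.0 -5.0
-40 7 -13.0 7.0 -11.0 -7.0
-35 4 -6.0 3.0 -11.0 -5.0
-30 10 -9.0 6.0 -11.0 4.0
-25 10 -9.0 5.0 -11.0 -3.0
-20 11 -10.0 5.0 -12.0 -3.0
-15 5 -7.0 8.0 -8.0 -2.0
-10 1 -10.0 -10.0 -2.0 -2.0
173.7778644281966 152.04353099367924
top 193 [(-120, 0), (-110, 0), (-100, 0), (-90, 2), (-80, 18), (-70, 20), (-60, 16), (-50, 22), (-40, 9), (-30, 10), (-20, 18), (-10, 18), (0, 10), (10, 16)]
-60 8 -10.0 12.0 -11.0 -9.0
-55 8 -9.0 14.0 -10.0 -1.0
-50 11 -11.0 13.0 -13.0 -9.0
-45 11 -9.0 13.0 -11.0 -6.0
-40 6 -7.0 11.0 -11.0 -9.0
-35 3 -2.0 5.0 -10.0 -8.0
-30 3 -1.0 3.0 -10.0 -8.0
-25 7 -7.0 8.0 -10.0 -5.0
-20 5 -2.0 9.0 -10.0 -5.0
-15 13 -8.0 11.0 -12.0 -2.0
-10 8 -10.0 12.0 -12.0 -2.0
-5 10 -7.0 11.0 -13.0 -3.0
0 3 -7.0 -2.0 -11.0 -9.0
5 7 -4.0 10.0 -13.0 -6.0
127.45343899042295 194.59398247647928
```

View pics/scene2z.png

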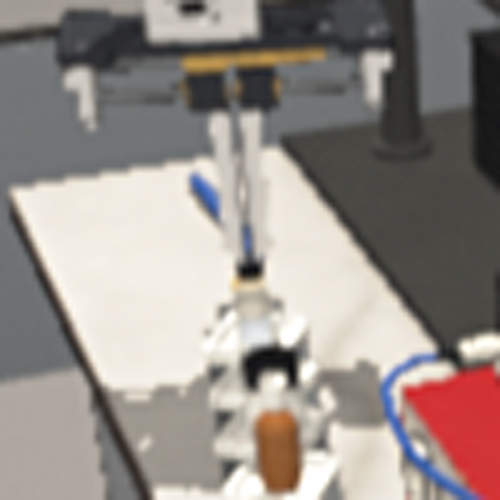

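```bash
python3 - <<'E'
from h import *
HE=imaging.get_calibration("wrist")["hand_eye"]
for n in("w1","w2"):
    f=np.load(f"pics/{n}.npz"); P=cloud((f["K"],HE),f["d"])
    s=(P[...,2]<12)&(P[...,2]>-9)&(P[...,1]>-110)&(abs(P[...,0])<62)&(abs(P[...,0])>26)&(P[...,1]<12)
    x=P[s]; print(n,np.sort(x[:,1])[-12:].round(1), "inner x",np.percentile(x[x[:,0]>0,0],2).round(1),np.percentile(x[x[:,0]<0,0],98).round(1))
    t=x[x[:,1]>-40]; print("tip z range",t[:,2].min().round(1),t[:,2].max().round(1), "body/dark rows:")
    for u in (120,180,200,330):
        col=P[220:330:4,u]; print(u,[tuple(c.round().astype(int).tolist()) for c in col if abs(c[2])<40][::3])
E
```

```text
w1 [-32.8 -32.7 -32.7 -32.7 -32.7 -32.6 -32.5 -32.2 -32.1 -32.1 -31.9 -31.3] inner x 46.8 -46.6
tip z range -7.7 10.4 body/dark rows:
120 [(-58, -98, 11), (-55, -106, 10), (-51, -114, 10), (-35, -146, 28), (-34, -148, 26)]
180 [(-49, -33, 10), (-47, -44, 6), (-47, -46, -1), (-20, -144, 29), (-19, -147, 28), (-20, -148, 25)]
200 [(-15, -144, 29), (-15, -146, 27), (-14, -149, 25)]
330 [(19, -143, 29), (18, -147, 27), (18, -148, 25)]
w2 [-32.9 -32.8 -32.7 -32.7 -32.7 -32.7 -32.7 -32.6 -32.2 -32.2 -31.8 -31.7] inner x 28.3 -28.1
tip z range -7.8 10.3 body/dark rows:
120 [(-38, -136, 34), (-36, -143, 34), (-33, -148, 34), (-31, -152, 34), (-31, -154, 32), (-31, -154, 29)]
180 [(-83, 89, -35), (-38, -79, 10), (-35, -90, 10), (-32, -101, 10), (-31, -108, 9), (-20, -144, 29), (-20, -147, 28), (-19, -148, 25)]
200 [(-61, 87, -35), (-33, -53, 10), (-30, -69, 10), (-28, -79, 8), (-28, -81, 3), (-28, -82, -3), (-15, -144, 29), (-15, -147, 27), (-14, -149, 26)]
330 [(76, 89, -35), (38, -63, 10), (35, -77, 10), (32, -91, 11), (30, -99, 9), (29, -102, 6), (19, -143, 28), (18, -147, 27), (18, -148, 25)]
```

```bash
python3 -m handwheel '[[[0,0,0,0,0,0,0.2],[0,0,0,0,0,0,0.2],[0,0,0,0,0,0,0.2],[0,0,0,0,0,0,0.2],[0,0,0,0,0,0,0.2]]]' 20
python3 -m handwheel '[[[0,0,0,0,0,0,0.2],[0,0,0,0,0,0,0.2],[0,0,0,0,0,0,0.2]]]'
python3 go.py 549.5 342.4 -8
```

```text
clock: 4.03
eef_pos: [549.9, 342.8, 33.0]
eef_rot: [-1.569, 0.0, -0.75]
wrist_force: [0.6, 0.5, -0.2]
finger_gap: 30.4
clock: 4.28
eef_pos: [549.9, 342.8, 33.0]
eef_rot: [-1.569, 0.0, -0.75]
wrist_force: [0.3, -0.2, -0.1]
finger_gap: 50.1
t 4.28 pos [549.9 342.8  33. ] rpy [-89.9   0.  -43. ] F [ 0.3 -0.2 -0.1] gap 50.1 q [0.5  0.65 1.35 0.   1.14 1.25]
shift [-0.  41.  -0.7] turn [-0.1  0.  -0. ]
```

```bash
python3 -m handwheel '[[[0,10,-0.5,0,0,0,0.2],[0,20,-0.5,0,0,0,0.2],[0,30,-0.5,0,0,0,0.2],[0,41,-0.5,0,0,0,0.2],[0,41,-0.5,0,0,0,0.2]]]' 20
python3 -m handwheel '[[[0,0,0,0,0,0,-0.4],[0,0,0,0,0,0,-0.5],[0,0,0,0,0,0,-0.6],[0,0,0,0,0,0,-0.8],[0,0,0,0,0,0,-1]]]' 20
python3 -m handwheel '[[[0,0,0,0,0,0,-1],[0,0,0,0,0,0,-1],[0,0,0,0,0,0,-1]]]'
python3 go.py 549.5 342.4 -8
```

```text
clock: 4.7
eef_pos: [548.2, 341.7, -11.4]
eef_rot: [-1.573, 0.002, -0.75]
wrist_force: [-0.5, -0.7, -0.8]
finger_gap: 56.5
clock: 5.12
eef_pos: [548.4, 341.9, -10.9]
eef_rot: [-1.572, 0.002, -0.75]
wrist_force: [0.6, -0.4, -0.5]
finger_gap: 26.5
clock: 5.37
eef_pos: [548.5, 341.9, -10.7]
eef_rot: [-1.572, 0.001, -0.75]
wrist_force: [0.3, -0.4, 0.6]
finger_gap: 21.3
t 5.37 pos [548.5 341.9 -10.7] rpy [-90.1   0.1 -43. ] F [ 0.3 -0.4  0.6] gap 21.3 q [0.5  0.7  1.37 0.   1.07 1.25]
shift [ 0.4 -2.7  1. ] turn [ 0.1  0.  -0.1]
```

```bash
python3 -m handwheel '[[[0,-8,0,0,0,0,-1],[0,-20,0,0,0,0,-1],[0,-40,0,0,0,0,-1],[0,-70,0,0,0,0,-1],[0,-100,0,0,0,0,-1]]]' 20
python3 look.py w4 160 549 342; python3 go.py 521.6 -359.8 250
```

```text
clock: 5.78
eef_pos: [548.5, 341.8, 91.3]
eef_rot: [-1.572, 0.002, -0.75]
wrist_force: [-0.3, 0.5, -0.0]
finger_gap: 21.2
n 1277
top mean [551.3 344.8 161.4] px [258.1 255.7] ray mean [550.8 344.3 160. ] ray circ [553.1 346.7 160. ] rad px 35.1
t 5.83 pos [551.  343.2  98.6] rpy [-89.6  -0.1 -43. ] F [0.8 0.6 5.8] gap 21.3 q [0.5  0.58 1.3  0.   1.25 1.25]
shift [ 457.9 -154.7 -533.2] turn [-0.4  0.   0.1]
```

View pics/w4.png

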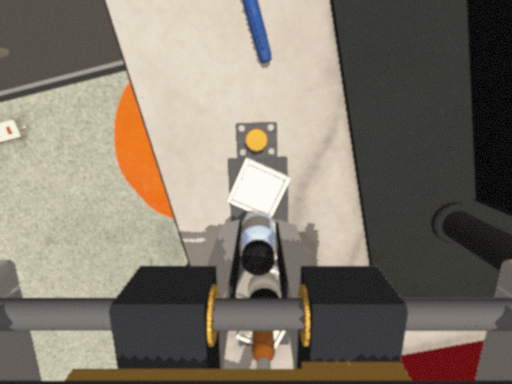

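```bash
python3 - <<'E'
from h import *
A=[]
for n in("top","scene"):
    P=cloud(cal(n),np.load(f"pics/{n}0_d.npy")).reshape(-1,3); A.append(P)
    s=(P[:,2]>120)&(P[:,2]<450)&(P[:,0]>100)&(P[:,0]<450)&(P[:,1]<-150)&(P[:,1]>-420)
    for lo in range(120,420,30):
        b=P[s&(P[:,2]>=lo)&(P[:,2]<lo+30)]
        if len(b)>3: 
            lat=[ (b[:,:2]@[-np.sin(a),np.cos(a)]) for a in np.radians([-34.6,-29.9,-25.4,-21.2])]
            print(n,lo,len(b),b[:,:2].min(0).round(),b[:,:2].max(0).round(),"lat max",[l.max().round() for l in lat])
E
```

```text
top 120 237 [ 179. -286.] [ 285. -198.] lat max [np.float64(-14.0), np.float64(-42.0), np.float64(-68.0), np.float64(-91.0)]
top 150 767 [ 172. -316.] [ 289. -196.] lat max [np.float64(-13.0), np.float64(-42.0), np.float64(-68.0), np.float64(-91.0)]
top 180 815 [ 172. -280.] [ 268. -208.] lat max [np.float64(-51.0), np.float64(-78.0), np.float64(-103.0), np.float64(-125.0)]
top 210 70 [ 213. -248.] [ 232. -231.] lat max [np.float64(-63.0), np.float64(-89.0), np.float64(-113.0), np.float64(-135.0)]
top 240 81 [ 213. -247.] [ 232. -232.] lat max [np.float64(-63.0), np.float64(-89.0), np.float64(-113.0), np.float64(-135.0)]
top 270 89 [ 212. -246.] [ 232. -232.] lat max [np.float64(-62.0), np.float64(-88.0), np.float64(-113.0), np.float64(-135.0)]
top 300 106 [ 213. -247.] [ 232. -232.] lat max [np.float64(-63.0), np.float64(-89.0), np.float64(-114.0), np.float64(-136.0)]
top 330 109 [ 212. -247.] [ 232. -232.] lat max [np.float64(-62.0), np.float64(-88.0), np.float64(-113.0), np.float64(-135.0)]
top 360 257 [ 208. -257.] [ 234. -231.] lat max [np.float64(-62.0), np.float64(-88.0), np.f
[... 494 characters left out ...]
float64(-95.0), np.float64(-118.0), np.float64(-139.0)]
scene 240 312 [ 206. -255.] [ 224. -232.] lat max [np.float64(-69.0), np.float64(-94.0), np.float64(-117.0), np.float64(-138.0)]
scene 270 334 [ 206. -255.] [ 223. -232.] lat max [np.float64(-70.0), np.float64(-95.0), np.float64(-118.0), np.float64(-139.0)]
scene 300 373 [ 206. -255.] [ 223. -232.] lat max [np.float64(-69.0), np.float64(-94.0), np.float64(-118.0), np.float64(-139.0)]
scene 330 417 [ 205. -255.] [ 224. -231.] lat max [np.float64(-67.0), np.float64(-92.0), np.float64(-116.0), np.float64(-137.0)]
scene 360 216 [ 205. -256.] [ 234. -230.] lat max [np.float64(-62.0), np.float64(-88.0), np.float64(-113.0), np.float64(-135.0)]
```

```bash
python3 - <<'E'
from h import *
p,d=imaging.camera("top"); cv2.imwrite("pics/top3.png",p[:,:,::-1]); np.save("pics/top3_d.npy",d)
P=cloud(cal("top"),d); s=read_state(); a=s["joints"][0]
r=P[...,0]*np.cos(a)+P[...,1]*np.sin(a); l=-P[...,0]*np.sin(a)+P[...,1]*np.cos(a)
for lo in range(50,650,50):
    m=(r>lo)&(r<lo+50)&(abs(l)<150)&(P[...,2]>300)
    if m.any(): print(lo,m.sum(),"z",P[m][:,2].min().round(),P[m][:,2].max().round(),"lat",l[m].min().round(),l[m].max().round())
E
```

```text
200 188 z 514.0 589.0 lat -48.0 -44.0
250 3528 z 509.0 632.0 lat -48.0 35.0
300 7144 z 490.0 606.0 lat -34.0 99.0
350 5983 z 470.0 580.0 lat -34.0 105.0
400 4742 z 447.0 558.0 lat -33.0 104.0
450 3233 z 434.0 536.0 lat -30.0 91.0
500 2499 z 398.0 512.0 lat -24.0 91.0
550 1637 z 380.0 494.0 lat -20.0 91.0
600 2747 z 366.0 455.0 lat -25.0 91.0
```

View pics/top3.png

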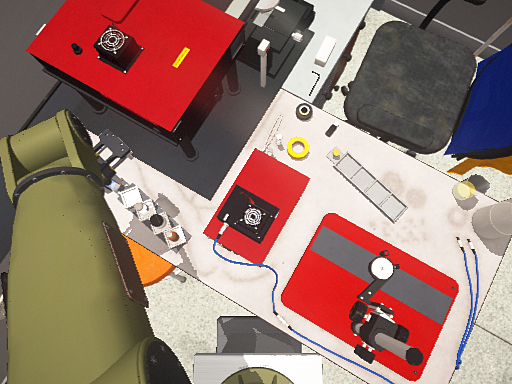

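```bash
python3 go.py 440 150 255
```

```text
t 5.88 pos [551.  343.2  96.2] rpy [-89.6  -0.1 -43. ] F [ 0.3  0.1 -0.3] gap 21.4 q [0.5  0.58 1.3  0.   1.25 1.25]
shift [  50.7 -160.4 -215.8] turn [-0.4  0.   0.1]
```

```bash
python3 -m handwheel '[[[0,-25,-5,0,0,0,-1],[4,-60,-20,0,0,0,-1],[10,-92,-44,0,0,0,-1],[16,-122,-72,0,0,0,-1],[23,-150,-100,0,0,0,-1]]]' 20
python3 -m handwheel '[[[7,-2,-30,0,0,0,-1],[14,-5,-60,0,0,0,-1],[21,-5,-90,0,0,0,-1],[28,-5,-116,0,0,0,-1],[50,-5,-145,0,0,0,-1]]]' 
python3 go.py 430 -100 255;python3 go.py 521.6 -359.8 120;
```

```text
clock: 6.3
eef_pos: [497.7, 252.8, 247.5]
eef_rot: [-1.562, -0.002, -0.75]
wrist_force: [0.2, 0.2, -0.7]
finger_gap: 21.2
clock: 6.72
eef_pos: [433.9, 112.5, 252.0]
eef_rot: [-1.561, -0.002, -0.748]
wrist_force: [0.2, -0.6, 0.3]
finger_gap: 21.5
t 6.72 pos [433.9 112.5 252. ] rpy [-89.4  -0.1 -42.9] F [ 0.2 -0.6  0.3] gap 21.5 q [0.17 0.01 1.67 0.   1.45 0.92]
shift [ 141.7   -4.2 -158.4] turn [-0.6  0.1  0.1]
t 6.72 pos [433.9 112.5 252. ] rpy [-89.4  -0.1 -42.9] F [ 0.2 -0.6  0.3] gap 21.5 q [0.17 0.01 1.67 0.   1.45 0.92]
shift [ 385.2  130.1 -287.8] turn [-0.6  0.1  0.1]
```

```bash
python3 -m handwheel '[[[26,-3,-29,-0.6,0,0,-1],[53,-4,-58,-0.6,0,0,-1],[79,-4,-87,-0.6,0,0,-1],[106,-4,-117,-0.6,0,0,-1],[135,-4,-147,-0.6,0,0,-1]]]' 20
python3 go.py 521.6 -359.8 110
```

```text
clock: 7.13
eef_pos: [432.1, -88.8, 255.6]
eef_rot: [-1.571, -0.003, -0.748]
wrist_force: [1.4, -0.5, -0.2]
finger_gap: 21.5
t 7.13 pos [432.1 -88.8 255.6] rpy [-90.   -0.2 -42.8] F [ 1.4 -0.5 -0.2] gap 21.5 q [-0.28 -0.    1.68 -0.    1.46  0.46]
shift [ 249.4  146.5 -137.9] turn [0.  0.2 0.2]
```

```bash
python3 -m handwheel '[[[30,0,-17,0,0,0,-1],[62,0,-34,0,0,0,-1],[94,0,-52,0,0,0,-1],[126,5,-70,0,0,0,-1],[158,20,-88,0,0,0,-1]]]' 20
python3 -m handwheel '[[[26,20,-14,0,0,0,-1],[52,45,-28,0,0,0,-1],[78,75,-42,0,0,0,-1],[92,105,-50,0,0,0,-1],[92,125,-50,0,0,0,-1]]]'
python3 -m handwheel '[[[0,0,0,0,0,0,-1]]]'
python3 look.py p0 128 521 -360
python3 go.py 521.6 -359.8 20
```

```text
clock: 7.55
eef_pos: [488.9, -263.0, 238.3]
eef_rot: [-1.57, -0.007, -0.748]
wrist_force: [0.9, -0.2, 0.0]
finger_gap: 21.3
clock: 7.97
eef_pos: [522.2, -364.9, 110.5]
eef_rot: [-1.571, -0.005, -0.75]
wrist_force: [-0.5, 1.5, -0.3]
finger_gap: 21.2
clock: 8.05
eef_pos: [520.6, -364.3, 106.2]
eef_rot: [-1.571, 0.002, -0.751]
wrist_force: [-0.9, 1.0, -0.7]
finger_gap: 21.1
n 87
top mean [ 528.3 -356.8  130.1] px [259. 214.] ray mean [ 527.8 -357.4  128. ] ray circ [ 523.4 -362.   128. ] rad px 16.1
t 8.1 pos [ 521.1 -364.7  108.3] rpy [-90.  -0. -43.] F [-0.5 -0.4 -0. ] gap 21.1 q [-0.67  0.55  1.33 -0.    1.27  0.08]
shift [-3.  88.3  4. ] turn [ 0. -0.  0.]
```

View pics/p0.png

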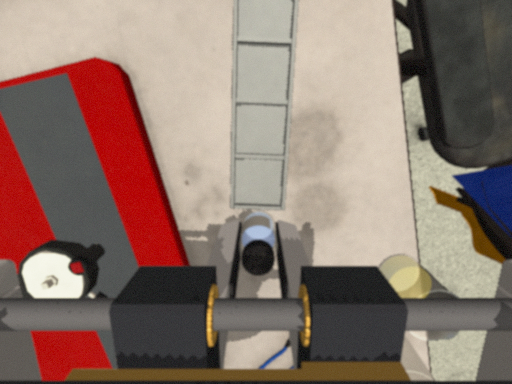

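```bash
python3 - <<'E'
from h import *
for n in("top","scene"):
    p,d=imaging.camera(n); cv2.imwrite(f"pics/{n}4.png",p[:,:,::-1]); np.save(f"pics/{n}4_d.npy",d)
    P=cloud(cal(n),d); s=read_state(); a=s["joints"][0]
    r=P[...,0]*np.cos(a)+P[...,1]*np.sin(a); l=-P[...,0]*np.sin(a)+P[...,1]*np.cos(a)
    for lo in range(150,650,50):
        m=(r>lo)&(r<lo+50)&(l>-150)&(l<150)&(P[...,2]>300)&(P[...,2]<800)
        if m.any(): print(n,lo,m.sum(),"z",P[m][:,2].min().round(),P[m][:,2].max().round(),"lat",l[m].min().round(),l[m].max().round())
E
```

```text
top 200 1783 z 633.0 652.0 lat 97.0 150.0
top 250 5902 z 519.0 645.0 lat 20.0 150.0
top 300 6871 z 494.0 609.0 lat -27.0 107.0
top 350 5722 z 476.0 584.0 lat -32.0 106.0
top 400 4463 z 454.0 562.0 lat -32.0 105.0
top 450 2993 z 449.0 540.0 lat -18.0 101.0
top 500 2534 z 403.0 517.0 lat -21.0 96.0
top 550 942 z 387.0 491.0 lat -10.0 92.0
top 600 2465 z 380.0 463.0 lat -5.0 97.0
scene 150 3584 z 338.0 524.0 lat -44.0 123.0
scene 200 1277 z 424.0 524.0 lat -46.0 123.0
scene 250 953 z 489.0 521.0 lat -30.0 37.0
scene 300 2774 z 300.0 521.0 lat -68.0 36.0
scene 350 2301 z 446.0 521.0 lat -34.0 36.0
scene 400 2441 z 426.0 520.0 lat -34.0 35.0
scene 450 2439 z 402.0 518.0 lat -29.0 35.0
scene 500 2542 z 390.0 508.0 lat -25.0 65.0
scene 550 2278 z 300.0 479.0 lat -24.0 71.0
scene 600 3045 z 300.0 462.0 lat -27.0 72.0
```

View pics/scene4.png

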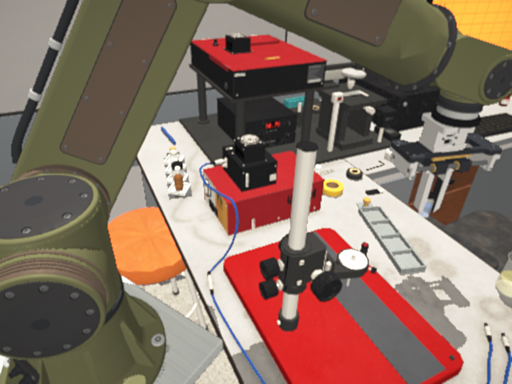

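View pics/top4.png

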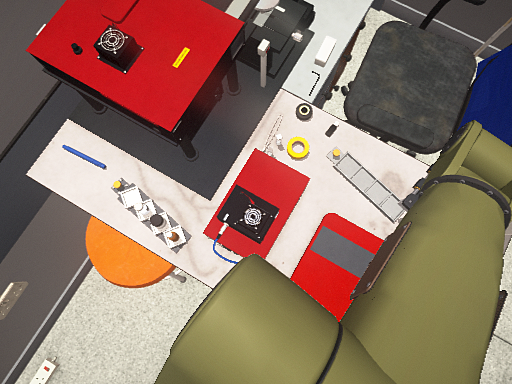

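```bash
python3 - <<'E'
from h import *
f=np.load("pics/p0.npz"); KT=(f["K"],f["T"]); im=cv2.imread("pics/p0.png")
cv2.imwrite("pics/p0z.png",cv2.resize(im[0:220,215:315],None,fx=2.7,fy=2.7,interpolation=cv2.INTER_CUBIC))
P=cloud(KT,f["d"])
# tray wall tops by depth: heights 10-18
H=P[...,2]; c=np.array([580,-304.]); y=np.array([.7206,.6934]); x=np.array([y[1],-y[0]])
a=(P[...,:2]-c)@y; b=(P[...,:2]-c)@x
m=(H>10)&(H<19)&(abs(a)<125)&(abs(b)<40)
hb=np.histogram(b[m],bins=np.arange(-40,41,2)); print([(int(e),int(n)) for e,n in zip(hb[1],hb[0]) if n>5])
m2=m&(abs(b)<22); ha=np.histogram(a[m2],bins=np.arange(-124,125,2)); print([(int(e),int(n)) for e,n in zip(ha[1],ha[0]) if n>5])
for lo in(-110,-60,-10,40): 
    s=m&(a>lo)&(a<lo+50); print(lo,"left wall",b[s&(b<0)].mean().round(1),"right",b[s&(b>0)].mean().round(1))
E
```

```text
[(-30, 76), (-28, 345), (-26, 394), (-24, 141), (-22, 38), (-20, 38), (-18, 40), (-16, 38), (-14, 39), (-12, 36), (-10, 39), (-8, 39), (-6, 43), (-4, 40), (-2, 40), (0, 36), (2, 38), (4, 38), (6, 41), (8, 41), (10, 36), (12, 38), (14, 38), (16, 41), (18, 40), (20, 36), (22, 35), (24, 177), (26, 416), (28, 334), (30, 67)]
[(-110, 23), (-108, 74), (-106, 100), (-56, 40), (-54, 84), (-52, 63), (-2, 49), (0, 99), (2, 49), (52, 95), (54, 112), (56, 65)]
-110 left wall -19.9 right 22.9
-60 left wall -20.8 right 23.4
-10 left wall -22.0 right 22.8
40 left wall -21.5 right 21.7
```

View pics/p0z.png

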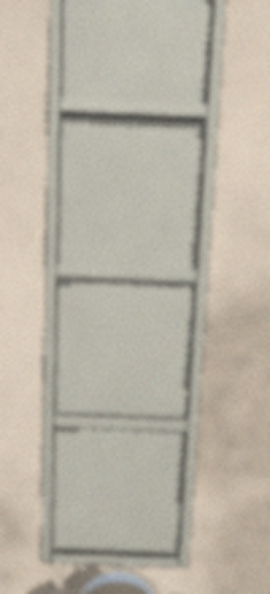

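```bash
python3 -m handwheel '[[[-3,20,4,0,0,0,-1],[-3,45,4,0,0,0,-1],[-3,70,4,0,0,0,-1],[-3,90,4,0,0,0,-1],[-3,100,4,0,0,0,-1]]]' 20
python3 -m handwheel '[[[0,0,0,0,0,0,-1],[0,0,0,0,0,0,-1]]]' 
python3 go.py 521.6 -359.8 -14.5
```

```text
clock: 8.62
eef_pos: [523.7, -360.0, 12.0]
eef_rot: [-1.57, -0.006, -0.749]
wrist_force: [0.1, -0.3, -0.9]
finger_gap: 21.2
clock: 8.78
eef_pos: [524.5, -360.2, 13.9]
eef_rot: [-1.57, -0.008, -0.749]
wrist_force: [0.3, 0.5, -0.4]
finger_gap: 21.2
t 8.78 pos [ 524.5 -360.2   13.9] rpy [-90.   -0.5 -42.9] F [ 0.3  0.5 -0.4] gap 21.2 q [-0.66  0.65  1.41 -0.    1.08  0.09]
shift [-2.6 28.3 -1.7] turn [-0.   0.1  0.5]
```

```bash
python3 -m handwheel '[[[-2.5,8,-1.5,0,0,0.5,-1],[-2.5,14,-1.5,0,0,0.5,-1],[-2.5,18,-1.5,0,0,0.5,-1],[-2.5,21,-1.5,0,0,0.5,-1],[-2.5,23,-1.5,0,0,0.5,-1]]]' 20
python3 go.py 521.6 -359.8 -14.5
```

```text
clock: 9.2
eef_pos: [521.7, -359.7, -9.5]
eef_rot: [-1.57, 0.001, -0.749]
wrist_force: [0.1, 0.4, -0.5]
finger_gap: 21.2
t 9.2 pos [ 521.7 -359.7   -9.5] rpy [-90.    0.  -42.9] F [ 0.1  0.4 -0.5] gap 21.2 q [-0.66  0.68  1.42  0.    1.05  0.09]
shift [ 0.   5.  -0.2] turn [-0.   0.1 -0. ]
```

```bash
python3 -m handwheel '[[[0,1,0,0,0,0,-1],[0,2,0,0,0,0,-1],[0,3,0,0,0,0,-1],[0,4,0,0,0,0,-1],[0,4,0,0,0,0,-1]]]' 20
python3 go.py 521.6 -359.8 -14.5
python3 -m handwheel '[[[0,0.5,0,0,0,0,-1],[0,1,0,0,0,0,-1],[0,1.5,0,0,0,0,-1]]]' 20
python3 go.py 521.6 -359.8 -14.5
```

```text
clock: 9.62
eef_pos: [521.7, -359.7, -13.6]
eef_rot: [-1.57, 0.001, -0.749]
wrist_force: [-0.2, -1.6, -0.6]
finger_gap: 21.4
t 9.62 pos [ 521.7 -359.7  -13.6] rpy [-90.    0.  -42.9] F [-0.2 -1.6 -0.6] gap 21.4 q [-0.66  0.68  1.42  0.    1.04  0.09]
shift [ 0.   0.9 -0.2] turn [-0.   0.1 -0. ]
clock: 9.87
eef_pos: [521.8, -359.7, -14.8]
eef_rot: [-1.57, 0.001, -0.749]
wrist_force: [-1.7, 2.2, 7.2]
finger_gap: 21.1
t 9.87 pos [ 521.8 -359.7  -14.8] rpy [-90.    0.  -42.9] F [-1.7  2.2  7.2] gap 21.1 q [-0.66  0.68  1.42  0.    1.04  0.09]
shift [-0.1 -0.3 -0.2] turn [-0.   0.1 -0. ]
```

```bash
python3 -m handwheel '[[[0,0,0,0,0,0,-0.4],[0,0,0,0,0,0,-0.2],[0,0,0,0,0,0,0],[0,0,0,0,0,0,0.2],[0,0,0,0,0,0,0.2]]]' 20
python3 -m handwheel '[[[0,-15,0,0,0,0,0.2],[0,-35,0,0,0,0,0.2],[0,-65,0,0,0,0,0.2],[0,-95,0,0,0,0,0.2],[0,-130,0,0,0,0,0.2]]]'
python3 look.py p1 56 521.6 -359.8
python3 go.py 430 -100 255
```

```text
clock: 10.28
eef_pos: [521.8, -359.7, -14.9]
eef_rot: [-1.57, 0.001, -0.749]
wrist_force: [0.4, 1.0, -0.5]
finger_gap: 51.2
clock: 10.7
eef_pos: [521.2, -359.4, 115.5]
eef_rot: [-1.57, 0.002, -0.749]
wrist_force: [0.8, 0.6, 0.4]
finger_gap: 56.6
n 280
top mean [ 523.5 -358.1   56.2] px [259.4 192.9] ray mean [ 523.5 -358.1   56. ] ray circ [ 523.6 -358.1   56. ] rad px 9.5
t 10.75 pos [ 523.7 -361.2  124. ] rpy [-89.9  -0.5 -42.9] F [ 0.9 -0.1  6.2] gap 56.3 q [-0.66  0.53  1.32  0.    1.29  0.09]
shift [-245.4 -132.8  127.7] turn [-0.1  0.1  0.5]
```

View pics/p1.png

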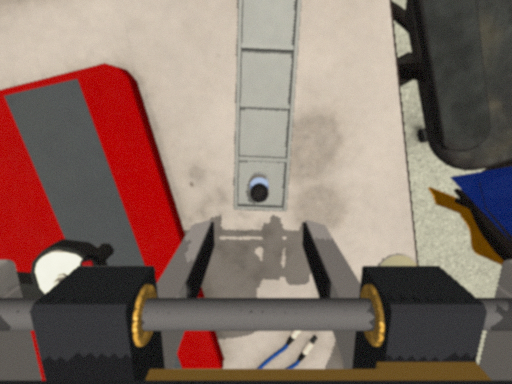

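```bash
python3 -m handwheel '[[[-5,-38,5,0,0,0.3,0.2],[-25,-75,13,0,0,0.5,0.2],[-55,-110,28,0,0,0.5,0.2],[-85,-133,44,0,0,0.5,0.2],[-118,-133,61,0,0,0.5,0.2]]]' 20
python3 -m handwheel '[[[-34,0,18,0,0,0,0.2],[-68,0,36,0,0,0,0.2],[-100,0,54,0,0,0,0.2],[-130,0,75,0,0,0,0.2],[-156,0,103,0,0,0,0.2]]]' 
python3 go.py 437 120 250;python3 go.py 513.4 303.3 90
```

```text
clock: 11.17
eef_pos: [480.1, -240.8, 259.2]
eef_rot: [-1.568, -0.005, -0.75]
wrist_force: [1.0, -0.5, 0.7]
finger_gap: 56.2
clock: 11.58
eef_pos: [434.9, -57.9, 258.9]
eef_rot: [-1.568, -0.006, -0.751]
wrist_force: [2.1, 0.4, 0.0]
finger_gap: 56.8
t 11.58 pos [434.9 -57.9 258.9] rpy [-89.8  -0.3 -43. ] F [2.1 0.4 0. ] gap 56.8 q [-0.22 -0.01  1.68 -0.    1.47  0.54]
shift [-119.9    8.6  131.5] turn [-0.2 -0.   0.3]
t 11.58 pos [434.9 -57.9 258.9] rpy [-89.8  -0.3 -43. ] F [2.1 0.4 0. ] gap 56.8 q [-0.22 -0.01  1.68 -0.    1.47  0.54]
shift [-190.1  168.7  317.1] turn [-0.2 -0.   0.3]
```

```bash
python3 -m handwheel '[[[-26,3,30,0,0,0.3,0.2],[-52,5,60,0,0,0.3,0.2],[-78,5,90,0,0,0.3,0.2],[-104,5,118,0,0,0.3,0.2],[-128,5,148,0,0,0.3,0.2]]]' 20
python3 go.py 513.4 303.3 90
python3 -m handwheel '[[[-14,5,37,0,0,0,0.2],[-28,10,74,0,0,0,0.2],[-42,30,108,0,0,0,0.2],[-56,65,140,0,0,0,0.2],[-62,95,165,0,0,0,0.2]]]' 
python3 go.py 513.4 303.3 90
```

```text
clock: 12.0
eef_pos: [441.8, 139.7, 253.8]
eef_rot: [-1.567, -0.001, -0.751]
wrist_force: [1.2, -0.6, -0.4]
finger_gap: 56.5
t 12.0 pos [441.8 139.7 253.8] rpy [-89.8  -0.1 -43. ] F [ 1.2 -0.6 -0.4] gap 56.5 q [0.23 0.05 1.63 0.   1.46 0.98]
shift [-59.5 164.3 167.9] turn [-0.2 -0.   0.1]
clock: 12.42
eef_pos: [507.8, 301.8, 162.9]
eef_rot: [-1.565, -0.002, -0.749]
wrist_force: [0.4, -0.2, 0.2]
finger_gap: 56.3
t 12.42 pos [507.8 301.8 162.9] rpy [-89.7  -0.1 -42.9] F [ 0.4 -0.2  0.2] gap 56.3 q [0.47 0.4  1.42 0.   1.32 1.22]
shift [ 3.  73.   4.5] turn [-0.3  0.1  0.1]
```

```bash
python3 -m handwheel '[[[3,30,4,0,0,0,0.2],[3,60,4.5,-0.3,0,0,0.2],[3,80,4.5,-0.3,0,0,0.2],[3,90,4.5,-0.3,0,0,0.2],[3,90,4.5,-0.3,0,0,0.2]]]' 20
python3 -m handwheel '[[[0,0,0,0,0,0,0.2],[0,0,0,0,0,0,0.2]]]'
python3 go.py 513.4 303.3 -7
python3 look.py w5 65 513 303
```

```text
clock: 12.83
eef_pos: [512.6, 302.8, 70.9]
eef_rot: [-1.574, -0.001, -0.75]
wrist_force: [-0.4, -0.1, -0.5]
finger_gap: 56.3
clock: 13.0
eef_pos: [513.2, 303.0, 72.3]
eef_rot: [-1.572, -0.001, -0.75]
wrist_force: [0.0, 0.3, 1.3]
finger_gap: 56.1
t 13.0 pos [513.2 303.   72.3] rpy [-90.1  -0.1 -43. ] F [0.  0.3 1.3] gap 56.1 q [ 0.47  0.5   1.49 -0.    1.15  1.22]
shift [-0.1 79.3  0.4] turn [0.1 0.  0.1]
n 615
top mean [514.2 304.3  65.3] px [258.2 211.8] ray mean [514.2 304.3  65. ] ray circ [514.2 304.3  65. ] rad px 14.2
```

View pics/w5.png

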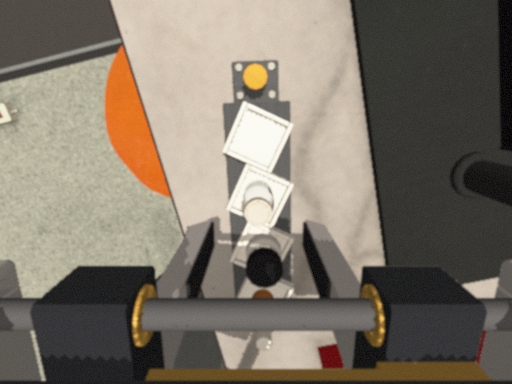

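```bash
python3 -m handwheel '[[[0,25,0.5,0,0,0,0.2],[0,50,0.5,0,0,0,0.2],[0,65,0.5,0,0,0,0.2],[0,73,0.5,0,0,0,0.2],[0,77,0.5,0,0,0,0.2]]]' 20
python3 -m handwheel '[[[0,0,0,0,0,0,0],[0,0,0,0,0,0,-0.3],[0,0,0,0,0,0,-0.5],[0,0,0,0,0,0,-0.8],[0,0,0,0,0,0,-1]]]' 20
python3 -m handwheel '[[[0,0,0,0,0,0,-1],[0,0,0,0,0,0,-1],[0,0,0,0,0,0,-1]]]'
python3 go.py 513.4 303.3 -7
```

```text
clock: 13.47
eef_pos: [513.8, 303.3, -4.6]
eef_rot: [-1.571, -0.002, -0.75]
wrist_force: [-0.4, -0.3, -0.6]
finger_gap: 56.7
clock: 13.88
eef_pos: [514.1, 303.5, -3.9]
eef_rot: [-1.57, -0.002, -0.75]
wrist_force: [0.3, -0.6, 1.3]
finger_gap: 26.7
clock: 14.13
eef_pos: [514.2, 303.5, -3.8]
eef_rot: [-1.57, -0.002, -0.75]
wrist_force: [-0.3, -0.6, 0.0]
finger_gap: 26.2
t 14.13 pos [514.2 303.5  -3.8] rpy [-90.   -0.1 -43. ] F [-0.3 -0.6  0. ] gap 26.2 q [ 0.47  0.6   1.54 -0.    1.01  1.22]
shift [-0.4  3.2 -0.7] turn [-0.   0.   0.1]
```

```bash
python3 -m handwheel '[[[0,-8,0,0,0,0,-1],[0,-22,0,0,0,0,-1],[0,-47,0,0,0,0,-1],[0,-77,0,0,0,0,-1],[0,-110,0,0,0,0,-1]]]' 20
python3 go.py 438 130 255
python3 -m handwheel '[[[0,-30,-5,0,0,0,-1],[8,-60,-20,0,0,0,-1],[16,-92,-44,0,0,0,-1],[24,-122,-72,0,0,0,-1],[32,-148,-102,0,0,0,-1]]]'
python3 go.py 438 130 255
```

```text
clock: 14.55
eef_pos: [513.4, 303.3, 107.3]
eef_rot: [-1.572, -0.001, -0.75]
wrist_force: [1.0, 0.3, -0.9]
finger_gap: 26.3
t 14.55 pos [513.4 303.3 107.3] rpy [-90.1  -0.1 -43. ] F [ 1.   0.3 -0.9] gap 26.3 q [ 0.47  0.46  1.46 -0.    1.22  1.22]
shift [  63.2 -147.5 -178.4] turn [0.1 0.  0.1]
clock: 14.97
eef_pos: [466.5, 206.3, 257.8]
eef_rot: [-1.571, -0.002, -0.749]
wrist_force: [0.7, -0.5, -0.1]
finger_gap: 26.8
t 14.97 pos [466.5 206.3 257.8] rpy [-90.   -0.1 -42.9] F [ 0.7 -0.5 -0.1] gap 26.8 q [ 0.35  0.16  1.5  -0.    1.48  1.09]
shift [ 31.1   2.9 -75.3] turn [-0.   0.1  0.1]
```

```bash
python3 -m handwheel '[[[12,1,-28,0,0,0,-1],[26,2,-54,0,0,0,-1],[40,2,-78,0,0,0,-1],[56,2,-99,0,0,0,-1],[74,2,-119,0,0,0,-1]]]' 20
python3 -m handwheel '[[[25,0,-26,0,0,0,-1],[50,0,-52,0,0,0,-1],[75,0,-78,0,0,0,-1],[100,0,-104,0,0,0,-1],[125,0,-130,0,0,0,-1]]]' 20
python3 go.py 560.5 -322.4 70
```

```text
clock: 15.38
eef_pos: [438.8, 67.7, 256.8]
eef_rot: [-1.57, -0.003, -0.749]
wrist_force: [0.6, -0.2, 0.1]
finger_gap: 26.3
clock: 15.8
eef_pos: [441.4, -114.4, 257.8]
eef_rot: [-1.569, -0.004, -0.749]
wrist_force: [0.5, 0.3, 0.1]
finger_gap: 25.8
t 15.8 pos [ 441.4 -114.4  257.8] rpy [-89.9  -0.2 -42.9] F [0.5 0.3 0.1] gap 25.8 q [-0.33  0.03  1.64 -0.    1.47  0.42]
shift [228.2 188.5 -71.5] turn [-0.1  0.1  0.2]
```

```bash
python3 -m handwheel '[[[30,0,-9,0,0,0.2,-1],[62,0,-19,0,0,0.2,-1],[94,5,-29,0,0,0.2,-1],[126,15,-39,0,0,0.2,-1],[158,35,-49,0,0,0.2,-1]]]' 20
python3 -m handwheel '[[[26,25,-8,0,0,0,-1],[48,55,-15,0,0,0,-1],[62,90,-20,0,0,0,-1],[68,118,-22,0,0,0,-1],[68,138,-22,0,0,0,-1]]]'
python3 -m handwheel '[[[0,0,0,0,0,0,-1],[0,0,0,0,0,0,-1]]]'
python3 go.py 560.5 -322.4 -3
```

```text
clock: 16.22
eef_pos: [525.0, -259.8, 225.4]
eef_rot: [-1.568, -0.004, -0.749]
wrist_force: [-0.2, -0.5, -0.9]
finger_gap: 26.5
clock: 16.63
eef_pos: [559.7, -323.1, 84.6]
eef_rot: [-1.569, -0.001, -0.75]
wrist_force: [-0.3, 0.5, -0.5]
finger_gap: 26.3
clock: 16.8
eef_pos: [559.2, -322.9, 84.2]
eef_rot: [-1.569, 0.001, -0.75]
wrist_force: [-0.4, 0.6, -0.4]
finger_gap: 26.0
t 16.8 pos [ 559.2 -322.9   84.2] rpy [-89.9   0.1 -43. ] F [-0.4  0.6 -0.4] gap 26.0 q [-0.58  0.59  1.32  0.    1.23  0.17]
shift [ 0.7 87.2  1.1] turn [-0.1  0.  -0.1]
```

```bash
python3 -m handwheel '[[[0.5,25,1,0,0,0,-1],[0.5,50,1,0,0,0,-1],[0.5,70,1,0,0,0,-1],[0.5,82,1,0,0,0,-1],[0.5,86,1,0,0,0,-1]]]' 20
python3 -m handwheel '[[[0,0,0,0,0,0,-1],[0,0,0,0,0,0,-1]]]'
python3 go.py 560.5 -322.4 -8
```

```text
clock: 17.22
eef_pos: [560.3, -322.2, -1.8]
eef_rot: [-1.569, 0.001, -0.75]
wrist_force: [-0.0, -0.8, -0.4]
finger_gap: 26.0
clock: 17.38
eef_pos: [561.1, -322.7, 0.1]
eef_rot: [-1.569, -0.001, -0.75]
wrist_force: [0.5, 0.8, -0.5]
finger_gap: 26.3
t 17.38 pos [ 5.611e+02 -3.227e+02  1.000e-01] rpy [-89.9  -0.1 -43. ] F [ 0.5  0.8 -0.5] gap 26.3 q [-0.58  0.69  1.37  0.    1.08  0.17]
shift [-0.6  8.1 -0.2] turn [-0.1  0.   0.1]
```

```bash
python3 -m handwheel '[[[-0.5,2,0,0,0,0,-1],[-0.5,4,0,0,0,0,-1],[-0.5,6,0,0,0,0,-1],[-0.5,7,0,0,0,0,-1],[-0.5,7,0,0,0,0,-1]]]' 20
python3 -m handwheel '[[[0,0.5,0,0,0,0,-1],[0,1,0,0,0,0,-1],[0,1.5,0,0,0,0,-1]]]' 20
python3 go.py 560.5 -322.4 -8
```

```text
clock: 17.8
eef_pos: [560.7, -322.3, -7.1]
eef_rot: [-1.569, -0.001, -0.75]
wrist_force: [-0.3, 0.1, -0.3]
finger_gap: 26.6
clock: 18.05
eef_pos: [560.8, -322.2, -7.9]
eef_rot: [-1.569, -0.001, -0.75]
wrist_force: [-4.9, 3.5, 11.2]
finger_gap: 26.2
t 18.05 pos [ 560.8 -322.2   -7.9] rpy [-89.9  -0.1 -43. ] F [-4.9  3.5 11.2] gap 26.2 q [-0.58  0.7   1.37  0.    1.07  0.17]
shift [-0.1  0.1 -0.3] turn [-0.1  0.   0.1]
```

Contact came at the height I expected. Releasing, retreating and checking.

```bash
python3 -m handwheel '[[[0,0,0,0,0,0,-0.3],[0,0,0,0,0,0,-0.1],[0,0,0,0,0,0,0.1],[0,0,0,0,0,0,0.2],[0,0,0,0,0,0,0.2]]]' 20
python3 -m handwheel '[[[0,-15,0,0,0,0,0.2],[0,-35,0,0,0,0,0.2],[0,-65,0,0,0,0,0.2],[0,-95,0,0,0,0,0.2],[0,-130,0,0,0,0,0.2]]]'
python3 look.py p2 61 560.5 -322.4
python3 go.py 440 -110 255
```

```text
clock: 18.47
eef_pos: [560.8, -322.3, -8.0]
eef_rot: [-1.569, -0.001, -0.75]
wrist_force: [-0.9, 0.8, -0.6]
finger_gap: 54.8
clock: 18.88
eef_pos: [559.9, -322.0, 122.3]
eef_rot: [-1.569, 0.001, -0.75]
wrist_force: [0.0, -0.3, 0.0]
finger_gap: 56.4
n 413
top mean [ 561.2 -321.9   61.3] px [259.3 194.1] ray mean [ 561.2 -321.9   61. ] ray circ [ 561.2 -321.9   61. ] rad px 11.6
t 18.93 pos [ 562.5 -323.6  131. ] rpy [-89.8  -0.5 -43. ] F [1.  0.4 7. ] gap 56.6 q [-0.58  0.55  1.27  0.    1.31  0.17]
shift [-234.  -126.    73.2] turn [-0.2  0.   0.5]
```

View pics/p2.png

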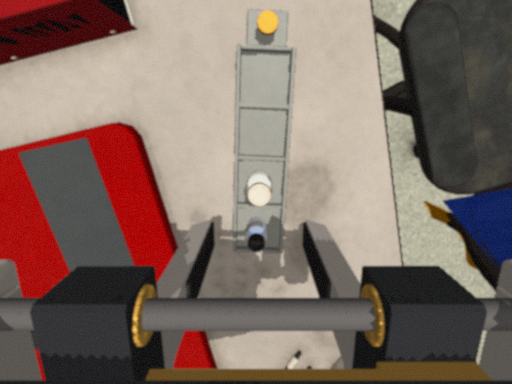

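```bash
python3 -m handwheel '[[[-5,-38,2,0,0,0.3,0.2],[-25,-75,8,0,0,0.5,0.2],[-55,-108,17,0,0,0.5,0.2],[-88,-126,28,0,0,0.5,0.2],[-122,-126,39,0,0,0.5,0.2]]]' 20
python3 -m handwheel '[[[-34,0,12,0,0,0,0.2],[-68,0,26,0,0,0,0.2],[-100,0,45,0,0,0,0.2],[-130,0,68,0,0,0,0.2],[-158,0,98,0,0,0,0.2]]]' 
python3 go.py 437 120 252;python3 go.py 480.2 259.8 75
```

```text
clock: 19.35
eef_pos: [498.9, -211.4, 259.6]
eef_rot: [-1.566, -0.007, -0.751]
wrist_force: [1.0, -0.3, -0.2]
finger_gap: 56.3
clock: 19.77
eef_pos: [449.1, -30.8, 259.4]
eef_rot: [-1.565, -0.008, -0.752]
wrist_force: [1.3, -0.1, -1.5]
finger_gap: 56.1
t 19.77 pos [449.1 -30.8 259.4] rpy [-89.7  -0.4 -43.1] F [ 1.3 -0.1 -1.5] gap 56.1 q [-0.15  0.01  1.66  0.    1.46  0.6 ]
shift [-112.     7.1  101.8] turn [-0.3 -0.1  0.4]
t 19.77 pos [449.1 -30.8 259.4] rpy [-89.7  -0.4 -43.1] F [ 1.3 -0.1 -1.5] gap 56.1 q [-0.15  0.01  1.66  0.    1.46  0.6 ]
shift [-177.3  184.4  232.4] turn [-0.3 -0.1  0.4]
```

```bash
python3 -m handwheel '[[[-26,2,28,-0.3,0,0.4,0.2],[-52,4,57,-0.3,0,0.4,0.2],[-78,5,86,-0.3,0,0.4,0.2],[-104,5,115,-0.3,0,0.4,0.2],[-130,5,145,-0.3,0,0.4,0.2]]]' 20
python3 go.py 480.2 259.8 75
python3 -m handwheel '[[[-20,10,30,0,0,0,0.2],[-35,35,58,0,0,0,0.2],[-45,65,80,0,0,0,0.2],[-47,100,87,0,0,0,0.2],[-47,135,87,0,0,0,0.2]]]' 
python3 go.py 480.2 259.8 75
```

```text
clock: 20.18
eef_pos: [452.9, 165.8, 254.3]
eef_rot: [-1.57, -0.001, -0.752]
wrist_force: [2.1, -0.6, 0.9]
finger_gap: 56.1
t 20.18 pos [452.9 165.8 254.3] rpy [-90.   -0.1 -43.1] F [ 2.1 -0.6  0.9] gap 56.1 q [ 0.28  0.09  1.58 -0.    1.47  1.03]
shift [-44.5 179.4  87.1] turn [-0.  -0.1  0.1]
clock: 20.6
eef_pos: [478.3, 263.2, 117.6]
eef_rot: [-1.569, -0.001, -0.75]
wrist_force: [0.2, -0.7, -0.9]
finger_gap: 56.4
t 20.6 pos [478.3 263.2 117.6] rpy [-89.9  -0.1 -43. ] F [ 0.2 -0.7 -0.9] gap 56.4 q [ 0.44  0.34  1.6  -0.    1.2   1.19]
shift [ 3.7 42.6 -1.2] turn [-0.1  0.   0.1]
```

```bash
python3 -m handwheel '[[[3.5,15,-1,0,0,0,0.2],[3.5,30,-1,0,0,0,0.2],[3.5,40,-1,0,0,0,0.2],[3.5,45,-1,0,0,0,0.2]]]' 20
python3 -m handwheel '[[[0,0,0,0,0,0,0.2],[0,0,0,0,0,0,0.2]]]'
python3 go.py 480.2 259.8 -11
python3 look.py w6 56 480 260 24
```

```text
clock: 20.93
eef_pos: [479.8, 259.9, 71.3]
eef_rot: [-1.571, -0.001, -0.75]
wrist_force: [0.6, -0.3, -0.3]
finger_gap: 56.5
clock: 21.1
eef_pos: [480.1, 260.0, 71.8]
eef_rot: [-1.57, -0.001, -0.75]
wrist_force: [-0.1, 0.4, 0.2]
finger_gap: 56.5
t 21.1 pos [480.1 260.   71.8] rpy [-90.  -0. -43.] F [-0.1  0.4  0.2] gap 56.5 q [ 0.43  0.4   1.64 -0.    1.1   1.18]
shift [ 0.2 82.8 -0.1] turn [-0.  0.  0.]
n 1201
top mean [480.9 260.6  56.8] px [258.5 209.3] ray mean [480.7 260.5  56. ] ray circ [480.8 260.6  56. ] rad px 19.9
```

View pics/w6.png

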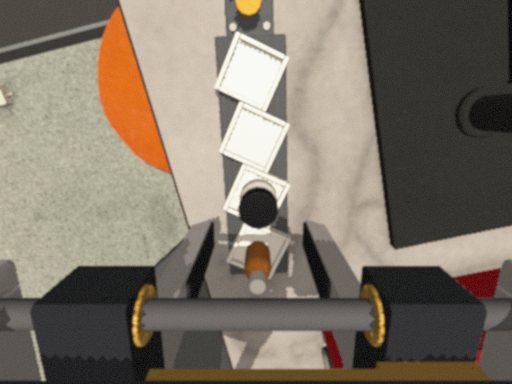

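```bash
python3 -m handwheel '[[[0,25,0,0,0,0,0.2],[0,50,0,0,0,0,0.2],[0,66,0,0,0,0,0.2],[0,74,0,0,0,0,0.2],[0,79,0,0,0,0,0.2]]]' 20
python3 -m handwheel '[[[0,0,0,0,0,0,0.2],[0,0,0,0,0,0,0.2]]]'
python3 go.py 480.2 259.8 -12
```

```text
clock: 21.57
eef_pos: [480.5, 260.1, -7.0]
eef_rot: [-1.569, -0.001, -0.75]
wrist_force: [-0.2, 0.9, -0.1]
finger_gap: 56.2
clock: 21.73
eef_pos: [481.1, 260.4, -5.9]
eef_rot: [-1.568, -0.002, -0.75]
wrist_force: [-0.2, 0.3, -0.2]
finger_gap: 56.2
t 21.73 pos [481.1 260.4  -5.9] rpy [-89.8  -0.1 -43. ] F [-0.2  0.3 -0.2] gap 56.2 q [ 0.43  0.51  1.69 -0.    0.94  1.18]
shift [-0.2  6.1 -1.1] turn [-0.2  0.   0.1]
```

```bash
python3 -m handwheel '[[[0,3,-1,-0.2,0,0,0.2],[0,6,-1,-0.2,0,0,0.1],[0,6,-1,-0.2,0,0,-0.1],[0,6,-1,-0.2,0,0,-0.4],[0,6,-1,-0.2,0,0,-0.7]]]' 20
python3 -m handwheel '[[[0,0,0,0,0,0,-1],[0,0,0,0,0,0,-1],[0,0,0,0,0,0,-1],[0,0,0,0,0,0,-1]]]'
python3 go.py 480.2 259.8 -12
```

```text
clock: 22.15
eef_pos: [480.5, 259.7, -11.8]
eef_rot: [-1.571, -0.002, -0.75]
wrist_force: [0.3, 0.0, -0.9]
finger_gap: 35.1
clock: 22.48
eef_pos: [480.5, 259.8, -11.7]
eef_rot: [-1.571, -0.002, -0.75]
wrist_force: [-0.1, 1.1, -0.9]
finger_gap: 32.4
t 22.48 pos [480.5 259.8 -11.7] rpy [-90.   -0.1 -43. ] F [-0.1  1.1 -0.9] gap 32.4 q [ 0.43  0.52  1.69 -0.    0.93  1.18]
shift [-0.2  0.3 -0.2] turn [0.  0.  0.1]
```

```bash
python3 -m handwheel '[[[0,-8,0,0,0,0,-1],[0,-22,0,0,0,0,-1],[0,-47,0,0,0,0,-1],[0,-77,0,0,0,0,-1],[0,-110,0,0,0,0,-1]]]' 20
python3 look.py w7 167 480 260 24
python3 go.py 438 130 255
```

```text
clock: 22.9
eef_pos: [479.8, 259.6, 99.4]
eef_rot: [-1.573, -0.001, -0.75]
wrist_force: [-0.1, 0.7, -0.6]
finger_gap: 32.6
n 3040
top mean [481.2 261.1 167.8] px [258.5 257.7] ray mean [481.  260.9 167. ] ray circ [484.3 264.7 167. ] rad px 43.2
t 22.95 pos [482.6 261.  106.6] rpy [-89.6  -0.3 -43. ] F [0.5 0.  5.9] gap 32.7 q [ 0.43  0.36  1.61 -0.    1.17  1.18]
shift [  57.4 -149.  -125.2] turn [-0.4  0.   0.3]
```

View pics/w7.png

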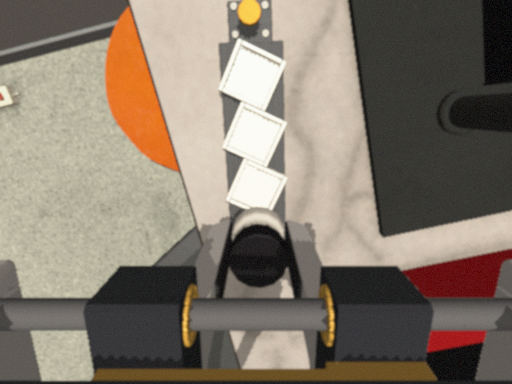

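```bash
python3 -m handwheel '[[[0,-35,-2,-0.4,0,0.3,-1],[3,-70,-10,-0.4,0,0.3,-1],[10,-103,-28,-0.4,0,0.3,-1],[20,-133,-52,-0.4,0,0.3,-1],[35,-150,-80,-0.4,0,0.3,-1]]]' 20
python3 -m handwheel '[[[20,0,-28,0,0,0,-1],[42,0,-54,0,0,0,-1],[64,0,-79,0,0,0,-1],[88,0,-104,0,0,0,-1],[112,0,-129,0,0,0,-1]]]' 20
python3 go.py 445 -110 255
```

```text
clock: 23.37
eef_pos: [452.3, 178.3, 260.0]
eef_rot: [-1.567, -0.002, -0.749]
wrist_force: [0.6, -0.0, -0.8]
finger_gap: 32.8
clock: 23.78
eef_pos: [446.0, 6.1, 260.4]
eef_rot: [-1.566, -0.002, -0.748]
wrist_force: [1.6, -0.1, -0.8]
finger_gap: 32.5
t 23.78 pos [446.    6.1 260.4] rpy [-89.7  -0.1 -42.9] F [ 1.6 -0.1 -0.8] gap 32.5 q [-0.07  0.    1.66  0.    1.47  0.68]
shift [ 78.2   5.2 -85.8] turn [-0.3  0.1  0.1]
```

```bash
python3 -m handwheel '[[[25,1,-26,-0.3,0,0,-1],[50,2,-52,-0.3,0,0,-1],[76,2,-76,-0.3,0,0,-1],[104,2,-97,-0.3,0,0,-1],[134,2,-112,-0.3,0,0,-1]]]' 20
python3 go.py 599.4 -285 70
```

```text
clock: 24.2
eef_pos: [467.4, -169.2, 259.0]
eef_rot: [-1.571, -0.004, -0.749]
wrist_force: [-0.0, 0.4, 0.4]
finger_gap: 32.4
t 24.2 pos [ 467.4 -169.2  259. ] rpy [-90.   -0.2 -42.9] F [-0.   0.4  0.4] gap 32.4 q [-0.42  0.12  1.54 -0.    1.48  0.33]
shift [174.8 189.6   5.2] turn [0.  0.1 0.2]
```

```bash
python3 -m handwheel '[[[30,0,1,0,0,0.2,-1],[62,0,2,0,0,0.2,-1],[94,5,3,0,0,0.2,-1],[126,15,4,0,0,0.2,-1],[152,35,5,0,0,0.2,-1]]]' 20
python3 -m handwheel '[[[14,28,0,0,0,0,-1],[21,62,0,0,0,0,-1],[21,95,0,0,0,0,-1],[21,120,0,0,0,0,-1],[21,138,0,0,0,0,-1]]]'
python3 -m handwheel '[[[0,0,0,0,0,0,-1],[0,0,0,0,0,0,-1]]]'
python3 go.py 599.4 -285 -15.7
```

```text
clock: 24.62
eef_pos: [583.9, -271.0, 226.2]
eef_rot: [-1.57, -0.004, -0.75]
wrist_force: [0.4, 0.2, 0.2]
finger_gap: 32.6
clock: 25.03
eef_pos: [598.7, -285.2, 85.4]
eef_rot: [-1.571, -0.001, -0.75]
wrist_force: [0.6, -0.3, -0.6]
finger_gap: 32.8
clock: 25.2
eef_pos: [598.3, -285.0, 85.1]
eef_rot: [-1.571, 0.001, -0.75]
wrist_force: [-0.1, -0.4, -1.3]
finger_gap: 33.0
t 25.2 pos [ 598.3 -285.    85.1] rpy [-90.    0.1 -43. ] F [-0.1 -0.4 -1.3] gap 33.0 q [-0.5   0.63  1.26 -0.    1.26  0.25]
shift [  0.9 100.8   0.8] turn [ 0.   0.  -0.1]
```

```bash
python3 -m handwheel '[[[0.5,28,1,0,0,0,-1],[0.5,56,1,0,0,0,-1],[0.5,78,1,0,0,0,-1],[0.5,89,1,0,0,0,-1],[0.5,93,1,0,0,0,-1]]]' 20
python3 -m handwheel '[[[0,0,0,0,0,0,-1],[0,0,0,0,0,0,-1]]]'
python3 go.py 599.4 -285 -15.7
```

```text
clock: 25.62
eef_pos: [599.3, -284.5, -8.1]
eef_rot: [-1.572, 0.001, -0.75]
wrist_force: [0.7, -0.0, -0.3]
finger_gap: 32.9
clock: 25.78
eef_pos: [600.2, -285.0, -6.1]
eef_rot: [-1.571, -0.001, -0.75]
wrist_force: [0.2, 0.2, -0.4]
finger_gap: 32.9
t 25.78 pos [ 600.2 -285.    -6.1] rpy [-90.   -0.1 -43. ] F [ 0.2  0.2 -0.4] gap 32.9 q [-0.5   0.73  1.31 -0.    1.1   0.25]
shift [-0.6  9.6 -0.5] turn [0.  0.  0.1]
```

```bash
python3 -m handwheel '[[[-0.5,2,-0.5,0,0,0,-1],[-0.5,4,-0.5,0,0,0,-1],[-0.5,6,-0.5,0,0,0,-1],[-0.5,8,-0.5,0,0,0,-1],[-0.5,8.5,-0.5,0,0,0,-1]]]' 20
python3 go.py 599.4 -285 -15.7
python3 -m handwheel '[[[0,0.5,0,0,0,0,-1],[0,1,0,0,0,0,-1],[0,1.5,0,0,0,0,-1]]]' 20
python3 go.py 599.4 -285 -15.7
```

```text
clock: 26.2
eef_pos: [599.4, -285.0, -14.9]
eef_rot: [-1.571, -0.001, -0.75]
wrist_force: [-0.6, 0.3, -0.7]
finger_gap: 32.5
t 26.2 pos [ 599.4 -285.   -14.9] rpy [-90.  -0. -43.] F [-0.6  0.3 -0.7] gap 32.5 q [-0.5   0.74  1.32 -0.    1.08  0.25]
shift [0.  0.8 0. ] turn [0. 0. 0.]
clock: 26.45
eef_pos: [599.4, -285.0, -15.8]
eef_rot: [-1.571, -0.001, -0.75]
wrist_force: [-5.5, 2.4, 10.0]
finger_gap: 33.1
t 26.45 pos [ 599.4 -285.   -15.8] rpy [-90.  -0. -43.] F [-5.5  2.4 10. ] gap 33.1 q [-0.5   0.74  1.32 -0.    1.08  0.25]
shift [ 0.  -0.1  0. ] turn [0. 0. 0.]
```

```bash
python3 -m handwheel '[[[0,0,0,0,0,0,-0.2],[0,0,0,0,0,0,0],[0,0,0,0,0,0,0.2],[0,0,0,0,0,0,0.2],[0,0,0,0,0,0,0.2]]]' 20
python3 -m handwheel '[[[0,-15,0,0,0,0,0.2],[0,-35,0,0,0,0,0.2],[0,-65,0,0,0,0,0.2],[0,-95,0,0,0,0,0.2],[0,-130,0,0,0,0,0.2]]]'
python3 look.py p3 52 599.4 -285 25
python3 go.py 445 -110 255
```

```text
clock: 26.87
eef_pos: [599.4, -285.0, -15.9]
eef_rot: [-1.571, -0.0, -0.75]
wrist_force: [0.7, -0.0, 0.6]
finger_gap: 55.8
clock: 27.28
eef_pos: [598.8, -284.6, 114.4]
eef_rot: [-1.572, 0.001, -0.75]
wrist_force: [0.6, 0.6, 0.2]
finger_gap: 56.0
n 862
top mean [ 599.9 -284.5   52.9] px [259.2 193.9] ray mean [ 599.8 -284.6   52. ] ray circ [ 599.9 -284.6   52. ] rad px 16.7
t 27.33 pos [ 601.4 -286.   123.2] rpy [-89.9  -0.5 -43. ] F [1.  0.3 7.1] gap 56.1 q [-0.5   0.59  1.22 -0.    1.32  0.25]
shift [-233.2 -133.9   22.5] turn [-0.1  0.   0.5]
```

View pics/p3.png

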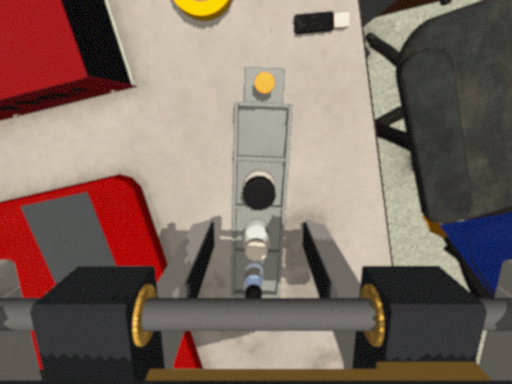

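Three are placed, and the jar's lid is centred in its compartment at (259,192). Going back for the slim bottle.

```bash
python3 -m handwheel '[[[-3,-38,0,0,0,0.3,0.2],[-22,-75,2,0,0,0.5,0.2],[-52,-110,5,0,0,0.5,0.2],[-85,-133,8,0,0,0.5,0.2],[-120,-133,12,0,0,0.5,0.2]]]' 20
python3 -m handwheel '[[[-35,0,5,0,0,0,0.2],[-70,0,12,0,0,0,0.2],[-104,0,26,0,0,0,0.2],[-134,0,48,0,0,0,0.2],[-162,0,76,0,0,0,0.2]]]' 
python3 go.py 437 120 252;python3 go.py 441.3 218.8 75
```

```text
clock: 27.75
eef_pos: [521.1, -195.1, 259.2]
eef_rot: [-1.567, -0.006, -0.751]
wrist_force: [0.9, 0.2, 1.2]
finger_gap: 56.6
clock: 28.17
eef_pos: [453.3, -28.0, 258.9]
eef_rot: [-1.566, -0.008, -0.752]
wrist_force: [1.3, 1.2, -0.4]
finger_gap: 56.4
t 28.17 pos [453.3 -28.  258.9] rpy [-89.7  -0.4 -43.1] F [ 1.3  1.2 -0.4] gap 56.4 q [-0.14  0.02  1.65 -0.    1.46  0.61]
shift [-113.     6.5   97. ] turn [-0.3 -0.1  0.4]
t 28.17 pos [453.3 -28.  258.9] rpy [-89.7  -0.4 -43.1] F [ 1.3  1.2 -0.4] gap 56.4 q [-0.14  0.02  1.65 -0.    1.46  0.61]
shift [-178.7  183.3  171.2] turn [-0.3 -0.1  0.4]
```

```bash
python3 -m handwheel '[[[-29,2,28,-0.3,0,0.4,0.2],[-58,4,56,-0.3,0,0.4,0.2],[-87,5,84,-0.3,0,0.4,0.2],[-116,5,112,-0.3,0,0.4,0.2],[-146,5,140,-0.3,0,0.4,0.2]]]' 20
python3 -m handwheel '[[[-18,0,16,0,0,0,0.2],[-31,15,28,0,0,0,0.2],[-32,45,31,0,0,0,0.2],[-32,75,31,0,0,0,0.2],[-32,105,31,0,0,0,0.2]]]' 
python3 go.py 441.3 218.8 75
```

```text
clock: 28.58
eef_pos: [441.8, 175.9, 253.5]
eef_rot: [-1.571, -0.001, -0.752]
wrist_force: [1.1, -1.3, -0.2]
finger_gap: 56.5
clock: 29.0
eef_pos: [439.5, 220.8, 147.2]
eef_rot: [-1.57, -0.001, -0.751]
wrist_force: [0.3, 0.9, -0.3]
finger_gap: 56.3
t 29.0 pos [439.5 220.8 147.2] rpy [-90.   -0.1 -43. ] F [ 0.3  0.9 -0.3] gap 56.3 q [ 0.39  0.19  1.72 -0.    1.23  1.14]
shift [ 2.6 72.2 -0.3] turn [-0.  -0.   0.1]
```

```bash
python3 -m handwheel '[[[2.5,20,0,0,0,0,0.2],[2.5,40,0,0,0,0,0.2],[2.5,60,0,0,0,0,0.2],[2.5,72,0,0,0,0,0.2]]]' 20
python3 -m handwheel '[[[0,0,0,0,0,0,0.2],[0,0,0,0,0,0,0.2]]]'
python3 go.py 441.3 218.8 -5
python3 look.py w8 74 441 219 18
```

```text
clock: 29.33
eef_pos: [440.7, 218.7, 73.2]
eef_rot: [-1.572, -0.001, -0.751]
wrist_force: [0.3, -0.4, -0.9]
finger_gap: 56.6
clock: 29.5
eef_pos: [440.4, 218.6, 72.8]
eef_rot: [-1.573, 0.0, -0.751]
wrist_force: [-0.1, 0.1, 0.3]
finger_gap: 56.5
t 29.5 pos [440.4 218.6  72.8] rpy [-90.1   0.  -43. ] F [-0.1  0.1  0.3] gap 56.5 q [ 0.39  0.29  1.79 -0.    1.07  1.14]
shift [ 0.6 77.8  0.9] turn [ 0.1 -0.  -0. ]
n 272
top mean [441.5 219.6  74.5] px [258.6 215.9] ray mean [441.4 219.4  74. ] ray circ [441.6 219.2  74. ] rad px 9.4
```

View pics/w8.png

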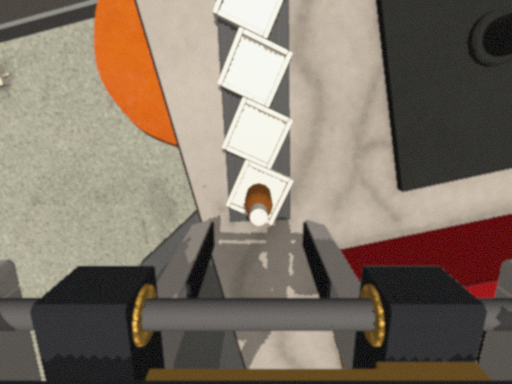

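```bash
python3 -m handwheel '[[[0,25,0,0,0,0,0.2],[0,50,0,0,0,0,0.2],[0,64,0,0,0,0,0.2],[0,71,0,0,0,0,0.2],[0,74,0,0,0,0,0.2]]]' 20
python3 -m handwheel '[[[0,0,0,0,0,0,0.2],[0,0,0,0,0,0,0.2]]]'
python3 go.py 440.6 218.5 -5
```

```text
clock: 29.97
eef_pos: [441.1, 218.8, -0.3]
eef_rot: [-1.571, -0.001, -0.751]
wrist_force: [0.0, -0.1, 0.3]
finger_gap: 56.4
clock: 30.13
eef_pos: [441.8, 219.2, 0.9]
eef_rot: [-1.57, -0.001, -0.751]
wrist_force: [-0.7, 0.3, 1.0]
finger_gap: 56.1
t 30.13 pos [441.8 219.2   0.9] rpy [-89.9  -0.1 -43. ] F [-0.7  0.3  1. ] gap 56.1 q [ 0.39  0.4   1.84 -0.    0.9   1.14]
shift [-0.5  5.9 -1.3] turn [-0.1 -0.   0.1]
```

```bash
python3 -m handwheel '[[[-0.5,3,-1,0,0,0,0.2],[-0.5,6,-1,0,0,0,0.1],[-0.5,6,-1,0,0,0,-0.2],[-0.5,6,-1,0,0,0,-0.5],[-0.5,6,-1,0,0,0,-0.8]]]' 20
python3 -m handwheel '[[[0,0,0,0,0,0,-1],[0,0,0,0,0,0,-1],[0,0,0,0,0,0,-1],[0,0,0,0,0,0,-1]]]'
python3 go.py 440.6 218.5 -5
```

```text
clock: 30.55
eef_pos: [440.8, 218.8, -5.0]
eef_rot: [-1.57, -0.002, -0.751]
wrist_force: [-0.2, -0.8, 0.1]
finger_gap: 35.0
clock: 30.88
eef_pos: [440.9, 218.8, -4.9]
eef_rot: [-1.569, -0.002, -0.751]
wrist_force: [-0.1, -0.8, 1.3]
finger_gap: 23.1
t 30.88 pos [440.9 218.8  -4.9] rpy [-89.9  -0.1 -43. ] F [-0.1 -0.8  1.3] gap 23.1 q [ 0.39  0.41  1.84 -0.    0.89  1.14]
shift [-0.   0.1 -0.4] turn [-0.1 -0.   0.1]
```

```bash
python3 -m handwheel '[[[0,-8,0,0,0,0,-1],[0,-22,0,0,0,0,-1],[0,-47,0,0,0,0,-1],[0,-77,0,0,0,0,-1],[0,-110,0,0,0,0,-1]]]' 20
python3 look.py w9 181 441 219 22
python3 go.py 445 0 260
```

```text
clock: 31.3
eef_pos: [440.0, 218.5, 106.3]
eef_rot: [-1.571, -0.001, -0.751]
wrist_force: [0.3, -0.0, -0.2]
finger_gap: 23.5
n 851
top mean [443.6 221.9 182.2] px [259.1 259.5] ray mean [443.2 221.4 181. ] ray circ [445.9 224.1 181. ] rad px 41.5
t 31.35 pos [442.9 219.8 113. ] rpy [-89.5  -0.3 -43. ] F [1.2 1.2 7.7] gap 23.3 q [ 0.39  0.23  1.76 -0.    1.14  1.14]
shift [ 152.3 -147.6 -158. ] turn [-0.5 -0.   0.3]
```

View pics/w9.png

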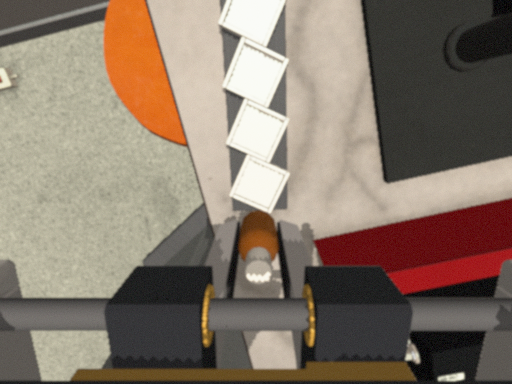

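```bash
python3 -m handwheel '[[[0,-35,0,-0.5,0,0.3,-1],[0,-72,0,-0.5,0,0.3,-1],[0,-108,0,-0.5,0,0.3,-1],[6,-138,-6,-0.5,0,0.3,-1],[26,-148,-24,-0.5,0,0.3,-1]]]' 20
python3 go.py 445 0 260
python3 -m handwheel '[[[24,0,-27,0,0,0,-1],[50,0,-54,0,0,0,-1],[76,0,-81,0,0,0,-1],[102,0,-108,0,0,0,-1],[128,0,-135,0,0,0,-1]]]' 20
python3 go.py 460 -160 260
```

```text
clock: 31.77
eef_pos: [444.6, 185.7, 265.9]
eef_rot: [-1.565, -0.002, -0.748]
wrist_force: [1.3, -0.1, -0.9]
finger_gap: 23.3
t 31.77 pos [444.6 185.7 265.9] rpy [-89.7  -0.1 -42.9] F [ 1.3 -0.1 -0.9] gap 23.3 q [0.32 0.08 1.57 0.   1.49 1.07]
shift [ 126.6    5.4 -135.8] turn [-0.3  0.1  0.1]
clock: 32.18
eef_pos: [446.0, -2.0, 266.0]
eef_rot: [-1.565, -0.003, -0.748]
wrist_force: [1.2, 0.3, -0.8]
finger_gap: 23.4
t 32.18 pos [446.  -2. 266.] rpy [-89.7  -0.2 -42.9] F [ 1.2  0.3 -0.8] gap 23.4 q [-0.09 -0.    1.65  0.    1.48  0.66]
shift [ 117.7    5.7 -106.3] turn [-0.3  0.1  0.2]
```

```bash
python3 -m handwheel '[[[25,1,-26,-0.3,0,0,-1],[52,2,-52,-0.3,0,0,-1],[80,2,-75,-0.3,0,0,-1],[108,2,-94,-0.3,0,0,-1],[138,2,-106,-0.3,0,0,-1]]]' 20
python3 go.py 638.3 -247.5 75
```

```text
clock: 32.6
eef_pos: [474.4, -175.8, 264.4]
eef_rot: [-1.57, -0.004, -0.749]
wrist_force: [1.0, -0.1, -0.1]
finger_gap: 23.7
t 32.6 pos [ 474.4 -175.8  264.4] rpy [-89.9  -0.2 -42.9] F [ 1.  -0.1 -0.1] gap 23.7 q [-0.43  0.14  1.5  -0.    1.49  0.32]
shift [168.1 190.1  59. ] turn [-0.1  0.1  0.2]
```

```bash
python3 -m handwheel '[[[28,0,10,0,0,0.2,-1],[58,0,20,0,0,0.2,-1],[90,5,31,0,0,0.2,-1],[120,15,42,0,0,0.2,-1],[148,35,52,0,0,0.2,-1]]]' 20
python3 -m handwheel '[[[14,28,5,0,0,0,-1],[20,62,7,0,0,0,-1],[20,95,7,0,0,0,-1],[20,120,7,0,0,0,-1],[20,138,7,0,0,0,-1]]]'
python3 -m handwheel '[[[0,0,0,0,0,0,-1],[0,0,0,0,0,0,-1]]]'
python3 go.py 638.3 -247.5 -8.9
```

```text
clock: 33.02
eef_pos: [620.2, -239.6, 231.8]
eef_rot: [-1.569, -0.004, -0.75]
wrist_force: [0.7, -0.2, 0.3]
finger_gap: 23.0
clock: 33.43
eef_pos: [639.2, -247.7, 90.8]
eef_rot: [-1.57, -0.0, -0.75]
wrist_force: [0.4, 0.6, -0.3]
finger_gap: 23.3
clock: 33.6
eef_pos: [638.7, -247.5, 90.2]
eef_rot: [-1.57, 0.002, -0.75]
wrist_force: [-0.6, 0.2, 0.5]
finger_gap: 23.3
t 33.6 pos [ 638.7 -247.5   90.2] rpy [-90.    0.1 -42.9] F [-0.6  0.2  0.5] gap 23.3 q [-0.42  0.67  1.17  0.    1.3   0.33]
shift [-0.2 99.1 -0.3] turn [-0.   0.1 -0.1]
```

```bash
python3 -m handwheel '[[[-0.5,28,0,0,0,0,-1],[-0.5,56,0,0,0,0,-1],[-0.5,78,0,0,0,0,-1],[-0.5,88,0,0,0,0,-1],[-0.5,92,0,0,0,0,-1]]]' 20
python3 -m handwheel '[[[0,0,0,0,0,0,-1],[0,0,0,0,0,0,-1]]]'
python3 go.py 638.3 -247.5 -8.9
```

```text
clock: 34.02
eef_pos: [638.3, -247.1, -1.8]
eef_rot: [-1.571, 0.002, -0.75]
wrist_force: [0.5, 0.3, 1.0]
finger_gap: 23.3
clock: 34.18
eef_pos: [639.3, -247.5, 0.3]
eef_rot: [-1.57, -0.0, -0.75]
wrist_force: [0.5, -0.1, -0.3]
finger_gap: 23.7
t 34.18 pos [ 6.393e+02 -2.475e+02  3.000e-01] rpy [-89.9  -0.  -42.9] F [ 0.5 -0.1 -0.3] gap 23.7 q [-0.42  0.77  1.23  0.    1.14  0.33]
shift [-0.7  9.2 -0.7] turn [-0.1  0.1  0. ]
```

```bash
python3 -m handwheel '[[[-0.5,2,-0.5,0,0,0,-1],[-0.5,4,-0.5,0,0,0,-1],[-0.5,6,-0.5,0,0,0,-1],[-0.5,8,-0.5,0,0,0,-1],[-0.5,8,-0.5,0,0,0,-1]]]' 20
python3 go.py 638.3 -247.5 -8.9
python3 -m handwheel '[[[0,0.5,0,0,0,0,-1],[0,1,0,0,0,0,-1],[0,1.5,0,0,0,0,-1]]]' 20
python3 go.py 638.3 -247.5 -8.9
```

```text
clock: 34.6
eef_pos: [638.4, -247.5, -8.0]
eef_rot: [-1.57, -0.0, -0.749]
wrist_force: [-1.2, -0.3, -0.9]
finger_gap: 23.3
t 34.6 pos [ 638.4 -247.5   -8. ] rpy [-89.9  -0.  -42.9] F [-1.2 -0.3 -0.9] gap 23.3 q [-0.42  0.78  1.24  0.    1.13  0.33]
shift [-0.1  0.9 -0.1] turn [-0.1  0.1  0. ]
clock: 34.85
eef_pos: [638.5, -247.4, -8.9]
eef_rot: [-1.57, -0.0, -0.749]
wrist_force: [-3.5, 2.3, 10.2]
finger_gap: 23.3
t 34.85 pos [ 638.5 -247.4   -8.9] rpy [-89.9  -0.  -42.9] F [-3.5  2.3 10.2] gap 23.3 q [-0.42  0.78  1.24  0.    1.12  0.33]
shift [-0.1 -0.  -0.2] turn [-0.1  0.1  0. ]
```

```bash
python3 -m handwheel '[[[0,0,0,0,0,0,-0.4],[0,0,0,0,0,0,-0.2],[0,0,0,0,0,0,0],[0,0,0,0,0,0,0.2],[0,0,0,0,0,0,0.2]]]' 20
python3 -m handwheel '[[[0,-15,0,0,0,0,0.2],[0,-35,0,0,0,0,0.2],[0,-65,0,0,0,0,0.2],[0,-95,0,0,0,0,0.2],[0,-130,0,0,0,0,0.2]]]'
python3 -m handwheel '[[[0,-30,0,0,0,0,0.2],[0,-65,0,0,0,0,0.2],[-30,-100,0,0,0,0,0.2],[-60,-110,0,0,0,0,0.2],[-95,-110,0,0,0,0,0.2]]]'
python3 -m handwheel '[[[-34,0,0,0,0,0,0.2],[-68,0,0,0,0,0,0.2],[-102,0,0,0,0,0,0.2],[-136,0,0,0,0,0,0.2],[-160,0,0,0,0,0,0.2]]]'
python3 -m handwheel '[[[-30,0,20,0,0,0,0.2],[-60,0,40,0,0,0,0.2],[-90,0,60,0,0,0,0.2],[-110,0,80,0,0,0,0.2],[-110,0,80,0,0,0,0.2]]]'
python3 - <<'E'
from h import *
KT=cal("top"); p,d=imaging.camera("top"); cv2.imwrite("pics/topF.png",cv2.resize(p[135:235,310:420,::-1],None,fx=6,fy=6,interpolation=cv2.INTER_CUBIC)); P=cloud(KT,d)
for nm,c,z in [("small",(521.6,-359.8),56),("wide",(560.5,-322.4),61),("jar",(599.4,-285),52),("slim",(638.3,-247.5),70)]:
    s=(abs(P[...,2]-z)<6)&(np.hypot(P[...,0]-c[0],P[...,1]-c[1])<22)
    print(nm,s.sum(),P[s].mean(0).round(1), np.median(P[s][:,2]).round(1))
p,d=imaging.camera("scene"); cv2.imwrite("pics/sceneF.png",cv2.resize(p[170:300,320:470,::-1],None,fx=4.5,fy=4.5,interpolation=cv2.INTER_CUBIC))
E
```

```text
clock: 35.27
eef_pos: [638.5, -247.4, -9.0]
eef_rot: [-1.57, -0.0, -0.75]
wrist_force: [-0.9, 0.1, -0.3]
finger_gap: 51.4
clock: 35.68
eef_pos: [637.9, -247.3, 122.6]
eef_rot: [-1.57, 0.001, -0.75]
wrist_force: [0.0, 0.0, 0.3]
finger_gap: 56.6
clock: 36.1
eef_pos: [568.4, -182.6, 237.3]
eef_rot: [-1.568, -0.005, -0.75]
wrist_force: [1.1, 0.1, 1.4]
finger_gap: 56.8
clock: 36.52
eef_pos: [449.4, -72.1, 237.7]
eef_rot: [-1.567, -0.007, -0.75]
wrist_force: [0.7, -0.3, -0.0]
finger_gap: 56.5
clock: 36.93
eef_pos: [422.6, 64.9, 238.7]
eef_rot: [-1.565, -0.007, -0.746]
wrist_force: [0.6, -0.6, 0.6]
finger_gap: 56.6
small 41 [ 521.7 -358.8   55.5] 55.6
wide 58 [ 560.2 -323.1   60.6] 60.7
jar 115 [ 598.  -285.5   51.8] 52.3
slim 22 [ 637.2 -248.    69.3] 69.7
```

View pics/topF.png

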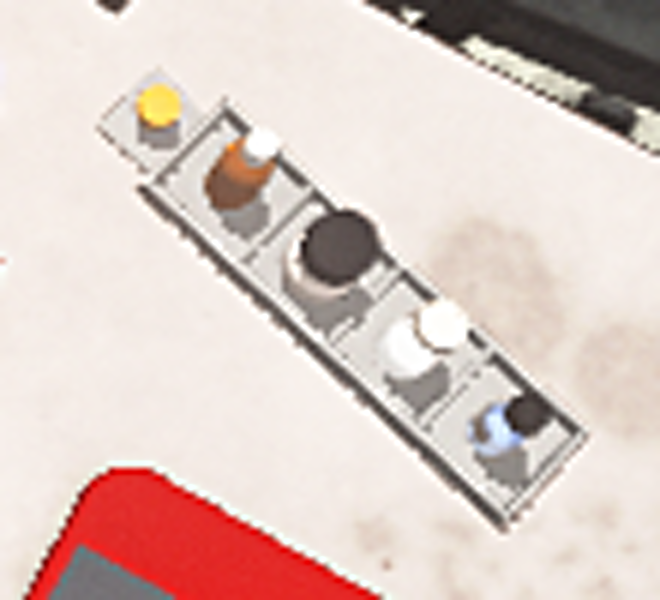

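View pics/sceneF.png

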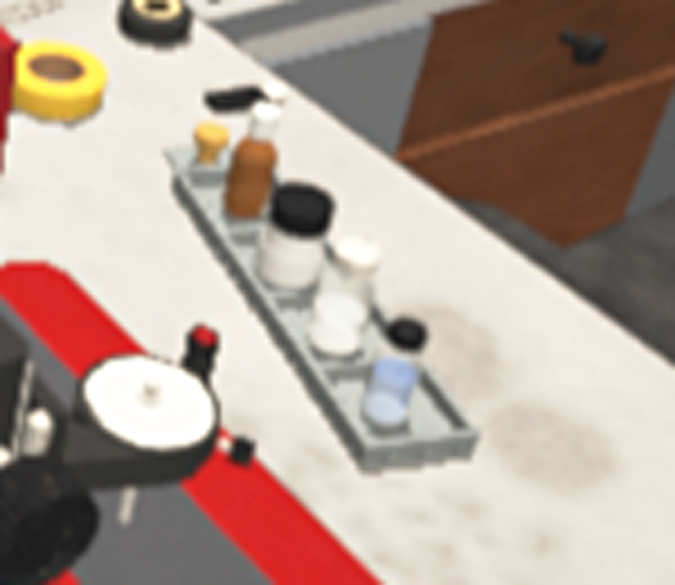

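```bash
python3 -m handwheel '[[[0,0,0,0,0,0,0.2],[0,0,0,0,0,0,0.2],[0,0,0,0,0,0,0.2]]]'; python3 -c "
from cell import order; print(order.sign_off())"
```

```text
clock: 37.28
eef_pos: [423.4, 61.1, 238.4]
eef_rot: [-1.566, -0.008, -0.749]
wrist_force: [-0.3, 0.3, 0.7]
finger_gap: 56.5
the job is handed in; nothing more can be done
None
```

All four containers are in the tray in reverse order, and I handed the job in at about 37 s of the 141 s allowed. The small vial, which stood nearest the carrier's knob, is in the compartment farthest from the tray's knob. After it come the wide vial, then the jar, with the slim bottle nearest the knob.

**Last checks:** The top camera shows each container within about 2 mm of the centre of its compartment. The tops are at 55.6, 60.7, 52.3 and 69.7 mm; standing upright on the 4 mm floor they should be at 56, 61, 52 and 70 mm. The scene picture shows all four upright. Wrist readings at set-down stayed at about 12 N or less, and at the end the robot was clear of everything.

**What disagreed:**
- **Fingertip position:** The text puts the fingertips 8 mm ahead of the TCP, but all three cameras showed them about 33 mm behind it. My first grasp therefore closed on air just above the small vial, without touching it. I corrected the heights for this, and every later grasp and placing came out as expected.
- **Holder angle:** The holders sit turned about 20° from the carrier's axes, not in line with them as the text says. This made no difference to the job.
- **Jar grip:** The fingers closed to 32.4–33 mm on the jar, slightly under its stated 34 mm, but it held without slipping.

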